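# Locate a bar in a hinged drill jig and lower the jig's leaf

### The arm

A 6-joint arm with a two-finger parallel gripper is mounted at the origin on the work surface. World frame = base frame: x ahead of the robot, y to its left, z up, the work surface at z = 0. Lengths are in m, angles in degrees, forces in N, time in s.
With the tool pointing down it reaches from about 0.35 to 0.8 m from the base axis. Payload 7.3 kg.
Tool frame: the origin (TCP) lies on the centre line of the jaws, within the pads' length; the fingertips stand 17 mm ahead of it and the grasp point (between the pads) lies 2 mm behind it; x points along the fingers, z is the direction in which the jaws open and shut, and the axes are right-handed (so a half turn about x gives the same grasp; the last joint's range is limited). The gripper opens to 85 mm and grips with 20 to 120 N. Pads are 22 mm wide; open, the fingers measure 114 mm over their backs; the gripper's body (76 mm by 85 mm) begins 54 mm behind the grasp point. The pads swing forward as they close: fully open they stand 13 mm farther back than shut.
Start: joints at [-85.027, 19.595, 87.324, -0, 73.075, -8.365], TCP at [0.121, -0.511, 0.248] pointing down, gripper open.
Joint ranges: [-145.02, 145.02], [-44.19, 115.74], [2.07, 154.8], [-57.11, 237.11], [16.16, 152.29], [-177.93, 177.93]. Speed limits (degrees/s): [147.25, 147.25, 180, 180, 180, 180].

### API

Orientations are given as [roll, pitch, yaw] about the fixed x, y, z axes, in that order (R = Rz(yaw) Ry(pitch) Rx(roll)).
In Python, from bench import ctrl gives the robot as it stands. The module is installed in compiled form; this text tells all that it offers.
- The arm moves only by the shell command python3 -m creep 'ROWS' [OPENING] [FORCE]. ROWS is JSON, a list of rows, each an object of numbers: "x", "y", "z": the shift along the tool's x, y, z in m; "ax", "ay", "az": the turn, a rotation vector about the tool's x, y, z in degrees. A call has 1 to 12 rows; each row shifts and turns the commanded pose from where the row before left it, along the tool's axes as they then stand; what a row does not reach is not made up. A row lasts 1/8 s, in which the tool goes at most 62.5 mm and 10.7 degrees, less where a joint would pass 70% of its speed; a pose out of reach is approached as far as the arm can. A call with a gripper value outside its range is refused whole. OPENING is the opening, from 0 (shut) to 1 (fully open), set as the call begins (- or left out, the last holds). The fingers move at their own pace and stop on an object; FORCE is the grip in N (left out, the last holds). Time passes only in rows, so rows that do not move let the fingers close. It gives the time, the measured TCP pose, the force and the opening at its end, in the units of the state.
- ctrl.get_obs(): the state, without advancing time (a new reading comes with each control period).
- ctrl.capture(name): name is "scene" or "top" or "wrist"; returns (picture, depth): 400x640x3 uint8, blue, green, red; 400x640 float32, m along the optical axis (not along the pixel's ray), 0 where there is no reading.
- ctrl.get_calibration(name): a dict with "fovy" (degrees; the focal length in pixels is half the picture's height over the tangent of half this angle, whatever the lens; pixels are square), "cx", "cy" (the principal point, pixels), "rvec" (rotation vector, rad) and "tvec" (3), from world to camera coordinates, as OpenCV has them. Camera axes: x right, y down, z forward; pixel columns grow to the right and rows downward; lengths in m; the calibration is good to about 2 mm. The wrist camera is an equidistant fisheye: a pixel r from the principal point sees the ray r / f radians off the axis. A picture is of the moment at which its call begins: read the wrist's pose just before it. get_calibration takes no time and is no camera call; for the wrist camera it gives the pose at the moment of the call.
- ctrl.job_done(): hands the job in, once; it reports no verdict.
The state is a dict: "time_s": time; "qpos": joint angles; "joint_vel": joint speeds; "joint_efforts": joint torques, N m; "eef_pos": TCP position; "ee_rot": TCP orientation; "contact_force": force on the tool from outside, world axes, zero at the start; "torque": the same for the moment, N m; "width": finger opening in m.
Only numpy, scipy, OpenCV 4.12 (cv2) and the standard library are available. Lean on these libraries where they do the work, as an engineer would, in place of code of your own. Each camera call takes 0.05 s, during which the arm holds its last target.

### The job

Get the drill jig ready for drilling: slide the aluminium bar on its bed until the bar lies flat along the back rail and its left-hand end (seen from the robot) butts against the end stop. Then swing the heavy hinged leaf down over it until it is fully shut, holding it back right down to the last centimetre so that it never drops or slams, and let go. Do not disturb the other things on the bench.

Things in the scene. Friction and masses are not known exactly. Their poses are not given: they have to be found in the camera images.
- jig: plywood drill jig screwed to the bench. Origin at bench level in the middle of the bed; x to the hinge side (away from the robot at yaw 0), y left, z up. Bed: x -95 to +115 mm, y +-140, flat top 55 mm above the bench, open at front and right. Behind the rail a wooden hinge block, x +72 to +112, 30 mm tall. Steel rest pillars at x -80, y +-125: 22 mm diameter, 33 mm tall.
- rail_face (a point): middle of the front face of the aluminium back rail (jig frame x +25, y 0, 66 mm above the bench); the rail runs 130 mm either way along y and is 22 mm tall; axes those of the jig
- stop_face (a point): middle of the working face of the end stop, an aluminium block at the left of the bed (jig frame x -5, y +85, 67 mm above the bench); face 60 mm along x, 24 mm tall, it looks to the right (-y); axes those of the jig
- bar_home (a point): where the centre of the bar is when it is home against rail and stop (jig frame: x +10, y +5, 70 mm above the bench); axes those of the jig
- bar_center (a point): centre of the loose aluminium bar, 160 mm long (its y axis), 30 wide (x), 30 tall, about 0.4 kg, lying on the bed, 15 mm above it. Its left (+y) end goes to the end stop.
- leaf_hinge (a point): middle of the leaf's hinge axis, which runs along the jig's y (jig frame x +85, 97 mm above the bench); axes those of the jig
- leaf (a joint): angle of the leaf, rad: 0 shut (level, resting on the pillars), 1.57 upright, stop at 1.95 leaning back. The hinges are stiff: they hold the leaf wherever it is left above roughly 1.15 rad, but below roughly 0.85 to 1.15 rad it falls by its own weight unless held from beneath.
- leaf_lip (a point): middle of the leaf's free edge, at mid-thickness, 210 mm from the hinge axis. Axes of the leaf: x from lip to hinge, z out of its outer face (up when shut). Plywood plate 18 mm thick, 260 mm along the hinge, 0.75 to 1 kg. Shut, its underside is 88 mm above the bench, 3 mm over the bar, and its lip overhangs the bed's front by 30 mm: free space beneath for fingers.
- drill_center (a point): bystander: grey cordless drill standing on its battery, 200 mm tall, 115 x 76 mm foot, head 175 mm long along its x; point 100 mm up
- can_center (a point): bystander: tin can, 70 mm diameter, 150 mm tall; point half-way up
- jar_center (a point): bystander: white jar with black cap, 68 mm diameter, 85 mm tall, beside the jig's right side; point half-way up
- offcut_center (a point): bystander: wooden offcut 60 x 90 x 40 mm tall; its centre
- tape_center (a point): bystander: roll of tape lying flat, 100 mm diameter, 45 mm tall; its centre
- paddle_center (a point): bystander: flat wooden mixing paddle 194 x 24 x 6 mm lying at the left of the jig; its centre
- clamp_center (a point): bystander: steel F-clamp lying flat behind the jig, about 275 x 107 mm, 33 mm tall; near its middle
- leaf_bushes (a point): middle of the row of four steel drill bushes on the leaf's outer face, 135 mm behind the lip; they stand 12 mm off the plate. Two wooden stiffeners 14 mm high also lie on that face, at y 98 to 122 mm either side, beginning 20 mm behind the lip; axes those of the leaf
Mind the look-alikes: they are no part of the job. Of the things that look like the part that bears bar_center, the largest one is meant.

How it is judged (in metres and radians):
On the way, in this order (a step that is already met when the one before it is completed fails the run):
1. the bar lies home along the rail and against the end stop while the leaf is still open (x of bar_center in the frame of jig above 0.0075 m and y of bar_center in the frame of jig above 0.002 m and angle between the y axis of bar_center and the y axis of jig, either way round below 0.025 rad and value of joint leaf above 0.8 rad), for 0.2 s.
2. the leaf is shut (value of joint leaf below 0.03 rad), for 0.2 s.
At the end, for the whole second after the job is handed in: The bar lies on the bed within 2.5 mm of the rail, parallel to it within 0.025 rad, its left end within 3 mm of the end stop; the leaf is shut (within 0.03 rad) (x of bar_center in the frame of jig above 0.0075 m and y of bar_center in the frame of jig above 0.002 m and z of bar_center in the frame of jig below 0.073 m and angle between the y axis of bar_center and the y axis of jig, either way round below 0.025 rad and value of joint leaf below 0.03 rad); the robot touches nothing.
It fails at once if the leaf drops or slams: its free edge comes down faster than about 0.4 m/s (2 rad/s) in the lower part of its swing (velocity of joint leaf below -2 rad/s and value of joint leaf below 0.6 rad).
It fails at once if a bystander is moved by more than 30 mm (distance of any of drill_center, can_center, jar_center, offcut_center, tape_center, paddle_center, clamp_center from where it was at the start of the episode above 0.03 m).
It also fails if it takes over 70 s, if anything falls off the work surface, if the arm or the gripper's body presses on something with over 40 N, if the wrist force passes 120 N, or if a joint passes its speed limit or range.

## Working session

There is one attempt and no reset: what is moved stays moved. The work goes in short steps, Python scripts to look and compute and a shell command to move; the robot and the scene stay as the last step left them, time stands still between calls to the robot, and variables do not carry over. Pictures are saved under pics/ and viewed, and the job is handed in when it is done.

```bash
mkdir -p pics
cat > h.py <<'E'
import numpy as np, cv2
from bench import ctrl
from scipy.spatial.transform import Rotation as R
def cal(n):
    c=ctrl.get_calibration(n); f=200/np.tan(np.radians(c['fovy'])/2)
    Rm,_=cv2.Rodrigues(np.array(c['rvec'],float)); return f,c['cx'],c['cy'],Rm,np.array(c['tvec'],float)
def cloud(n,d,c=None):
    f,cx,cy,Rm,t=c or cal(n); v,u=np.mgrid[0:d.shape[0],0:d.shape[1]]
    P=np.stack([(u-cx)/f*d,(v-cy)/f*d,d],-1); return (P-t)@Rm
def ray(n,u,v,z):
    f,cx,cy,Rm,t=cal(n); o=-Rm.T@t; r=Rm.T@np.array([(u-cx)/f,(v-cy)/f,1]); return o+r*(z-o[2])/r[2]
def proj(n,p):
    f,cx,cy,Rm,t=cal(n); q=Rm@np.array(p)+t; return np.array([cx+f*q[0]/q[2],cy+f*q[1]/q[2]])
E
python3 - <<'E'
from h import *
for n in ['scene','top','wrist']:
    im,d=ctrl.capture(n); cv2.imwrite(f'pics/{n}0.png',im); np.save(f'{n}0.npy',d); print(n,ctrl.get_calibration(n),(d>0).mean())
o=ctrl.get_obs(); print(o)
E
```

```text
scene {'fovy': 49.00384419868246, 'cx': 315.9708911890471, 'cy': 201.64352967349365, 'rvec': array([ 2.40360779,  0.90221404, -0.27395912]), 'tvec': array([-0.43869916, -0.19587948,  1.39003481])} 0.9961171875
top {'fovy': 49.84200994925425, 'cx': 319.01427937517997, 'cy': 199.30834176716914, 'rvec': array([ 2.15546269, -2.19681015,  0.07783194]), 'tvec': array([0.07440263, 0.55264512, 1.30485386])} 0.9960703125
wrist {'fovy': 65.70646984690485, 'cx': 316.6682074235226, 'cy': 199.2620119051454, 'rvec': array([-2.28237553,  1.80419168,  0.25717483]), 'tvec': array([-0.52413692, -0.03587176,  0.37982381])} 0.99075390625
{'time_s': 0.15, 'qpos': array([-8.50272416e+01,  1.96282903e+01,  8.73639731e+01,  7.01326954e-04,
        7.30757822e+01, -8.36524204e+00]), 'joint_vel': array([ 0.12360408, -0.12563034, -0.06110283,  0.03668292, -0.03959042,
       -0.03959865]), 'joint_efforts': array([ 8.93010529e-04, -4.33907211e+01, -2.46147305e+01, -1.64687972e-04,
        5.75719663e-03,  8.23875752e-06]), 'eef_pos': array([ 0.12111498, -0.51055108,  0.2477805 ]), 'ee_rot': array([171.07002417,  89.93195116,  94.40782008]), 'contact_force': array([1.13287525, 0.6910852 , 0.07465815]), 'torque': array([ 0.02710718, -0.01096146,  0.04750409]), 'width': 0.08556926167889195}
```

View pics/scene0.png

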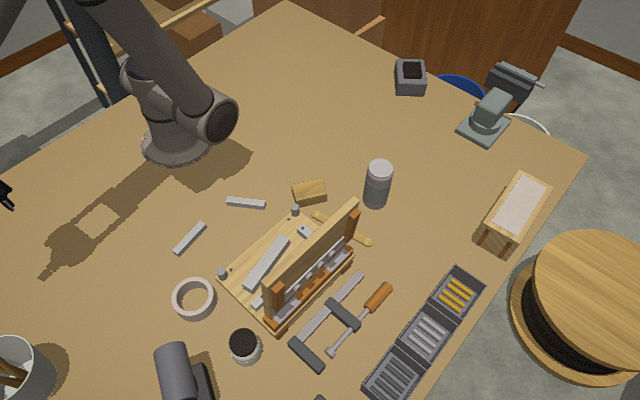

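View pics/top0.png

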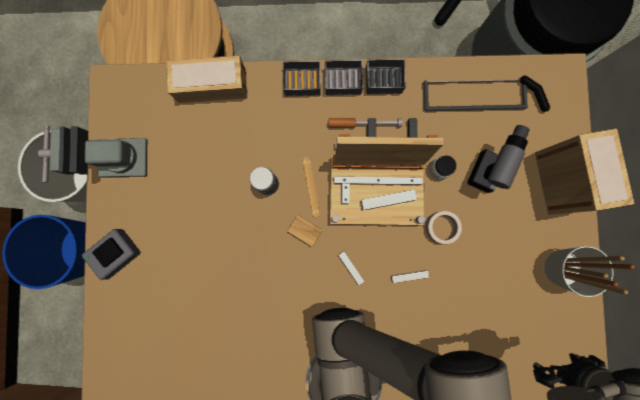

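The top view has +x up and +y left. Three aluminium bars could be the one meant: one on the jig bed at top (388,200), and small ones on the bench at (350,268) and (410,276). The one on the bed is the largest. The leaf stands near upright at (388,150). Next I'll enlarge this and measure.

Run:
```python
from h import *
im=cv2.imread('pics/top0.png'); cv2.imwrite('pics/crop0.png',cv2.resize(im[100:290,290:470],None,fx=4,fy=4*0.78 if 0 else 3.1,interpolation=cv2.INTER_CUBIC))
im2=cv2.imread('pics/scene0.png'); cv2.imwrite('pics/crop0s.png',cv2.resize(im2[170:350,180:400],None,fx=3.3,fy=3.3,interpolation=cv2.INTER_CUBIC))
d=np.load('top0.npy'); P=cloud('top',d)
hsv=cv2.cvtColor(im,cv2.COLOR_BGR2HSV)
Z=P[...,2]
# heights map samples
for (u,v) in [(388,200),(405,200),(370,206),(345,192),(375,181),(350,212),(410,215),(388,140),(388,155),(388,167),(335,218),(422,220),(350,268),(410,276),(445,167)]:
    print(u,v,im[v,u],np.round(P[v,u],4))
```

```text
388 200 [194 204 205] [ 0.543  -0.139   0.0842]
405 200 [193 201 200] [ 0.5419 -0.1885  0.0858]
370 206 [191 203 204] [ 0.5262 -0.0854  0.0879]
345 192 [197 206 205] [ 0.5692 -0.0135  0.0826]
375 181 [194 205 204] [ 0.6006 -0.1033  0.0783]
350 212 [111 167 202] [ 0.5114 -0.0286  0.0542]
410 215 [112 167 201] [ 0.499  -0.208   0.0542]
388 140 [110 166 202] [ 0.6731 -0.1097  0.3071]
388 155 [29 47 60] [ 0.6546 -0.1243  0.2054]
388 167 [ 41  76 129] [0.4474 0.0533 1.3456]
335 218 [166 172 185] [0.493  0.0178 0.0897]
422 220 [162 168 180] [ 0.4824 -0.2357  0.087 ]
350 268 [195 205 205] [ 0.3424 -0.0265  0.0218]
410 276 [190 200 204] [ 0.315  -0.2081  0.0208]
445 167 [28 28 30] [ 0.6368 -0.3088  0.088 ]
```

View pics/crop0.png

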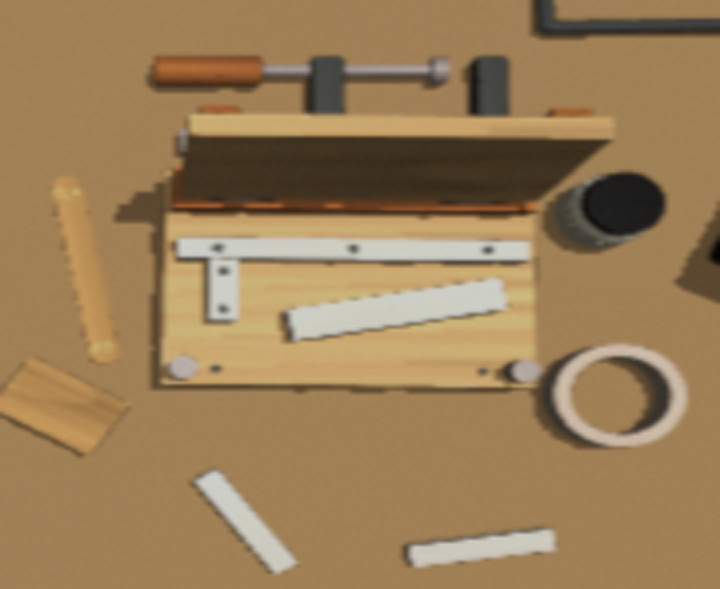

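View pics/crop0s.png

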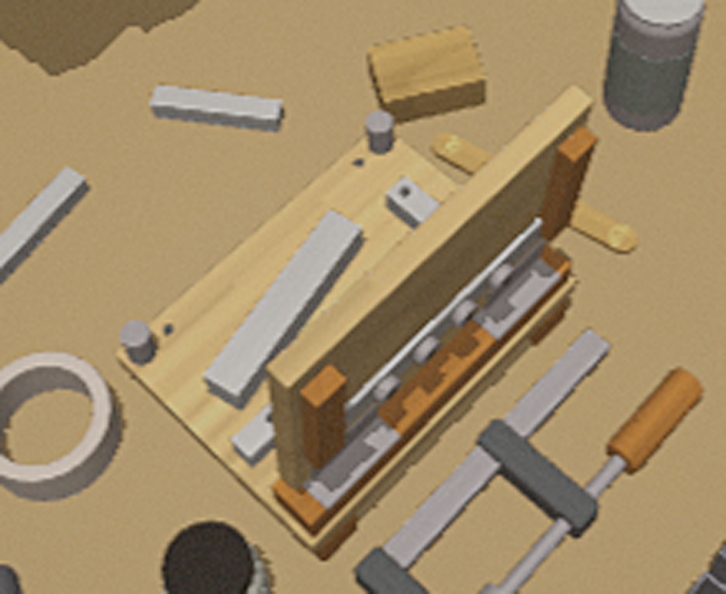

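The enlarged crop confirms it: the bed bar, about 160 mm long, is the large one, and the two on the bench are visibly smaller look-alikes. The stop is at crop (222,290) and the pillars at (182,368) and (525,372). Measuring now.

```bash
cat > meas.py <<'E'
from h import *
def rectpts(mask_cnt,z):
    return np.array([ray('top',u,v,z)[:2] for u,v in mask_cnt.reshape(-1,2).astype(float)])
def run(im):
    hsv=cv2.cvtColor(im,cv2.COLOR_BGR2HSV)
    m=((hsv[...,1]<25)&(hsv[...,2]>150)).astype(np.uint8); 
    cs,_=cv2.findContours(m,cv2.RETR_EXTERNAL,cv2.CHAIN_APPROX_NONE)
    for c in cs:
        a=cv2.contourArea(c); (x,y),wh,an=cv2.minAreaRect(c)
        if a<30 or not(325<x<435 and 165<y<290): continue
        p=rectpts(c,0.085 if y<240 else 0.018).astype(np.float32)
        (X,Y),(w,h),ang=cv2.minAreaRect(p)
        bx=cv2.boxPoints(((X,Y),(w,h),ang)); 
        e=bx[1]-bx[0] if np.linalg.norm(bx[1]-bx[0])>np.linalg.norm(bx[2]-bx[1]) else bx[2]-bx[1]
        yaw=np.degrees(np.arctan2(e[1],e[0]))-90
        yaw=(yaw+90)%180-90
        print('px',(round(x),round(y)),'area',a,'ctr',np.round((X,Y),4),'size',np.round((w,h),4),'long axis yaw off y',round(yaw,2))
E
python3 - <<'E'
from meas import *
im=cv2.imread('pics/top0.png'); run(im)
hsv=cv2.cvtColor(im,cv2.COLOR_BGR2HSV)
for (u,v) in [(335,218),(422,220)]:
    print(hsv[v-4:v+5,u-4:u+5,1]); print(ray('top',u,v,0.088))
# leaf: points above .2 in top & scene
for n in ['top','scene']:
    d=np.load(n+'0.npy'); P=cloud(n,d); m=(P[...,2]>0.16)&(P[...,0]>0.5)&(P[...,0]<.8)&(abs(P[...,1]+.12)<.2)&(d>.3)
    Q=P[m]; print(n,len(Q),Q.min(0),Q.max(0))
    for z in np.arange(.17,.34,.02):
        s=Q[abs(Q[:,2]-z)<.01]
        if len(s): print(round(z,2),len(s),np.round(np.percentile(s[:,0],[5,50,95]),3),np.round(np.percentile(s[:,1],[2,98]),3))
E
```

```text
px (410, 276) area 156.0 ctr [ 0.3149 -0.2074] size [0.0167 0.1077] long axis yaw off y 7.63
px (351, 268) area 174.0 ctr [ 0.3433 -0.029 ] size [0.1081 0.0187] long axis yaw off y -57.39
px (389, 199) area 454.5 ctr [ 0.5447 -0.1407] size [0.0283 0.1572] long axis yaw off y 9.76
px (378, 190) area 547.0 ctr [ 0.5746 -0.1092] size [0.2559 0.0739] long axis yaw off y -1.14
[[103 111 107  95  86  88 100 109 113]
 [102 105  82  50  31  37  56  86 108]
 [ 96  80  46  29  28  25  27  47  89]
 [ 90  49  27  26  25  25  26  37  75]
 [ 99  43  26  26  26  26  26  33  68]
 [105  44  28  25  26  26  26  43  84]
 [115  61  31  26  24  26  35  62 104]
 [122 103  57  31  27  38  62  96 115]
 [112 110 102  90  88 101 111 115 116]]
[0.49303882 0.01771418 0.088     ]
[[ 99  67  44  44  51  73 104 117 120]
 [ 41  29  28  26  29  39  69 105 117]
 [ 27  25  26  26  26  29  46  88 119]
 [ 28  27  25  26  27  27  37  73 111]
 [ 28  24  26  26  26  26  39  70  99]
 [ 25  25  27  27  26  32  50  89  98]
 [ 58  34  34  37  40  56  85 110  93]
 [114  98  91  90  95 110 115 106  72]
 [116 115 115 113 113 119 
[... 238 characters left out ...]
1 0.655 0.66 ] [-0.24   0.015]
0.23 217 [0.653 0.657 0.661] [-0.238  0.01 ]
0.25 222 [0.655 0.659 0.663] [-0.24   0.008]
0.27 240 [0.656 0.66  0.664] [-0.239  0.009]
0.29 311 [0.658 0.663 0.693] [-0.236  0.014]
0.31 818 [0.662 0.671 0.682] [-0.24   0.008]
scene 3865 [ 0.64746113 -0.24536713  0.16026276] [0.69706346 0.01521014 0.31214357]
0.17 312 [0.663 0.675 0.683] [-0.244 -0.015]
0.19 456 [0.667 0.672 0.685] [-0.244 -0.007]
0.21 312 [0.663 0.673 0.689] [-0.244 -0.003]
0.23 312 [0.669 0.675 0.691] [-0.244 -0.002]
0.25 348 [0.668 0.677 0.693] [-0.245 -0.003]
0.27 366 [0.672 0.678 0.695] [-0.245 -0.003]
0.29 530 [0.675 0.68  0.693] [-0.245  0.006]
0.31 1229 [0.663 0.673 0.682] [-0.242  0.008]
```

Run:
```python
from h import *
im=cv2.imread('pics/top0.png'); hsv=cv2.cvtColor(im,cv2.COLOR_BGR2HSV); S=hsv[...,1].astype(float)
pp=[]
for (u,v) in [(335,218),(421,220)]:
    w=np.clip(70-S[v-5:v+6,u-5:u+6],0,45); vv,uu=np.mgrid[v-5:v+6,u-5:u+6]
    c=((w*uu).sum()/w.sum(),(w*vv).sum()/w.sum()); p=ray('top',*c,.088); print(c,p); pp.append(p[:2])
e=pp[0]-pp[1]; print('len',np.linalg.norm(e),'yaw pillars',np.degrees(np.arctan2(-e[0],e[1])))
# rail edges: per column subpixel threshold crossing of saturation
fr=[];bk=[]
for u in list(range(355,418)):
    col=S[170:192,u]; idx=np.where(col<60)[0]
    if len(idx)==0: continue
    seg=idx
    a,b=seg[0],seg[-1]
    if b-a>10: continue
    ta=a-(60-col[a])/(col[a-1]-col[a]); tb=b+(60-col[b])/(col[b+1]-col[b])
    bk.append((u,170+ta)); fr.append((u,170+tb))
for n,l in (('back',bk),('front',fr)):
    p=np.array([ray('top',u,v,.077)[:2] for u,v in l]); k=np.polyfit(p[:,1],p[:,0],1); r=p[:,0]-np.polyval(k,p[:,1])
    k=np.polyfit(p[abs(r)<.003][:,1],p[abs(r)<.003][:,0],1)
    print(n,len(p),k,'yaw',-np.degrees(np.arctan(k[0])),'rms',r.std())
```

```text
(np.float64(335.13654353562004), np.float64(218.06332453825857)) [0.49284646 0.01731969 0.088     ]
(np.float64(420.48072562358277), np.float64(219.27607709750566)) [ 0.48460009 -0.2311454   0.088     ]
len 0.24860189393352294 yaw pillars -1.9009061182906488
back 52 [0.03272957 0.61769416] yaw -1.8745972337446442 rms 0.0002453209154129444
front 52 [0.03431844 0.59663052] yaw -1.965530552071136 rms 0.00028418836711488444
```

```bash
cat >> h.py <<'E'
O=np.array([0.5687,-0.1096,0]); YAW=np.radians(-1.9)
J=R.from_euler('z',YAW).as_matrix()
def jw(p): return O+J@np.array(p)
def wj(p): return J.T@(np.array(p)-O)
def tool():
    o=ctrl.get_obs(); return np.array(o['eef_pos']),R.from_euler('xyz',o['ee_rot'],degrees=True).as_matrix(),o
def delta(pj,Rt=None):
    "pj: target TCP in jig frame; Rt: target tool rotation matrix (jig frame)"
    p,M,o=tool(); d=M.T@(jw(pj)-p); print('tool shift',np.round(d,4),'len',round(np.linalg.norm(d),4))
    if Rt is not None: print('turn',np.round(np.degrees(R.from_matrix(M.T@J@Rt).as_rotvec()),2))
def st():
    p,M,o=tool(); print('t',o['time_s'],'jigTCP',np.round(wj(p)*1000,1),'F',np.round(o['contact_force'],1),'w',round(o['width'],4),'q',np.round(o['qpos'],1)); Mj=J.T@M; print('axes in jig x,y,z:',np.round(Mj.T,3).tolist())
    open('fk.txt','a').write(repr((list(o['qpos']),list(p),M.tolist()))+'\n')
E
python3 - <<'E'
from h import *
st()
Rt=np.array([[0,0,-1],[1,0,0],[0,0,0]])
Rt=np.column_stack([[0,0,-1],[0,1,0],[1,0,0]]); print(np.linalg.det(Rt))
delta([-60,-10,0],None) if 0 else None
delta([-.075,-.03,.16],Rt)
Rt2=np.column_stack([[0,0,-1],[0,-1,0],[-1,0,0]]); print(np.linalg.det(Rt2)); delta([-.075,-.03,.16],Rt2)
E
```

```text
t 0.15 jigTCP [-434.  -415.6  247.8] F [1.1 0.7 0.1] w 0.0856 q [-85.   19.6  87.4   0.   73.1  -8.4]
axes in jig x,y,z: [[-0.0, 0.001, -1.0], [0.965, 0.263, 0.0], [0.263, -0.965, -0.001]]
1.0
tool shift [ 0.0882  0.4477 -0.2775] len 0.5341
turn [-7.476e+01 -5.000e-02 -5.000e-02]
1.0
tool shift [ 0.0882  0.4477 -0.2775] len 0.5341
turn [ 1.0524e+02 -6.0000e-02  5.0000e-02]
```

```bash
python3 -m creep '[{"y":0.05,"z":-0.031},{"y":0.05,"z":-0.031},{"y":0.05,"z":-0.031},{"y":0.05,"z":-0.031},{"y":0.05,"z":-0.031},{"y":0.05,"z":-0.031},{"y":0.05,"z":-0.031},{"y":0.05,"z":-0.031},{"y":0.048,"z":-0.03}]' 0; python3 -c "from h import *;st()"
python3 -m creep '[{"ax":-10.6},{"ax":-10.6},{"ax":-10.6},{"ax":-10.6},{"ax":-10.6},{"ax":-10.6},{"ax":-10.6},{}]' 0
python3 - <<'E'
from h import *
st(); Rt=np.column_stack([[0,0,-1],[0,1,0],[1,0,0]]); delta([-.075,-.03,.16],Rt)
E
```

```text
t 0.15 jigTCP [-434.  -415.6  247.8] F [1.1 0.7 0.1] w 0.0856 q [-85.   19.6  87.4   0.   73.1  -8.4]
axes in jig x,y,z: [[-0.0, 0.001, -1.0], [0.965, 0.263, 0.0], [0.263, -0.965, -0.001]]
t 0.15 jigTCP [-434.  -415.6  247.8] F [1.1 0.7 0.1] w 0.0856 q [-85.   19.6  87.4   0.   73.1  -8.4]
axes in jig x,y,z: [[-0.0, 0.001, -1.0], [0.965, 0.263, 0.0], [0.263, -0.965, -0.001]]
tool shift [ 0.0882  0.4477 -0.2775] len 0.5341
turn [-7.476e+01 -5.000e-02 -5.000e-02]validation failed for argument at $[0]...
validation failed for argument at $[0]...
```

```bash
python3 -m creep '[{"x":0,"y":0.05,"z":-0.031,"ax":0,"ay":0,"az":0}]' 0; python3 -m creep --help | head -20
```

```text
time_s: 0.28
eef_pos: [0.1615, -0.4705, 0.2476]
ee_rot: [-69.9, 90.0, -146.8]
contact_force: [0.8, 0.5, -0.0]
width: 0.0699invalid input: not JSON, or not a number
```

```bash
python3 -m creep '[{"x":0,"y":0.05,"z":-0.031,"ax":0,"ay":0,"az":0},{"x":0,"y":0.05,"z":-0.031,"ax":0,"ay":0,"az":0},{"x":0,"y":0.05,"z":-0.031,"ax":0,"ay":0,"az":0},{"x":0,"y":0.05,"z":-0.031,"ax":0,"ay":0,"az":0},{"x":0,"y":0.05,"z":-0.031,"ax":0,"ay":0,"az":0},{"x":0,"y":0.05,"z":-0.031,"ax":0,"ay":0,"az":0},{"x":0,"y":0.05,"z":-0.031,"ax":0,"ay":0,"az":0},{"x":0,"y":0.048,"z":-0.03,"ax":0,"ay":0,"az":0}]' 0; python3 -c "from h import *;st()"
python3 -m creep '[{"x":0,"y":0,"z":0,"ax":-10.6,"ay":0,"az":0},{"x":0,"y":0,"z":0,"ax":-10.6,"ay":0,"az":0},{"x":0,"y":0,"z":0,"ax":-10.6,"ay":0,"az":0},{"x":0,"y":0,"z":0,"ax":-10.6,"ay":0,"az":0},{"x":0,"y":0,"z":0,"ax":-10.6,"ay":0,"az":0},{"x":0,"y":0,"z":0,"ax":-10.6,"ay":0,"az":0},{"x":0,"y":0,"z":0,"ax":-10.6,"ay":0,"az":0},{"x":0,"y":0,"z":0,"ax":0,"ay":0,"az":0}]' 0
python3 - <<'E'
from h import *
st(); Rt=np.column_stack([[0,0,-1],[0,1,0],[1,0,0]]); delta([-.075,-.03,.16],Rt)
E
```

```text
time_s: 1.27
eef_pos: [0.4941, -0.1353, 0.2482]
ee_rot: [-26.4, 90.0, -103.0]
contact_force: [0.6, -0.6, 0.2]
width: 0.0003
t 1.275 jigTCP [-73.7 -28.2 248.2] F [ 0.6 -0.6  0.2] w 0.0003 q [-23.9  18.3  89.3  -0.   72.4  52.8]
axes in jig x,y,z: [[-0.0, -0.0, -1.0], [0.965, 0.263, -0.0], [0.263, -0.965, 0.0]]
time_s: 2.28
eef_pos: [0.4928, -0.137, 0.2481]
ee_rot: [170.3, 90.0, 167.7]
contact_force: [0.3, -0.3, 0.1]
width: 0.0002
t 2.275 jigTCP [-75.  -29.9 248.1] F [ 0.3 -0.3  0.1] w 0.0002 q [-24.1  18.2  89.4  -0.   72.4 -21.6]
axes in jig x,y,z: [[-0.0, 0.0, -1.0], [0.012, 1.0, 0.0], [1.0, -0.012, -0.0]]
tool shift [ 0.0881 -0.0002  0.    ] len 0.0881
turn [-0.66 -0.03 -0.  ]
```

```bash
python3 -m creep '[{"x":0.042,"y":0.002,"z":0,"ax":-0.7,"ay":0,"az":0},{"x":0.042,"y":0.003,"z":0,"ax":0,"ay":0,"az":0},{"x":0.042,"y":0,"z":0,"ax":0,"ay":0,"az":0},{"x":0.042,"y":0,"z":0,"ax":0,"ay":0,"az":0},{"x":0,"y":0,"z":0.008,"ax":0,"ay":0,"az":0},{"x":0,"y":0,"z":0.008,"ax":0,"ay":0,"az":0},{"x":0,"y":0,"z":0.006,"ax":0,"ay":0,"az":0},{"x":0,"y":0,"z":0.006,"ax":0,"ay":0,"az":0},{"x":0,"y":0,"z":0,"ax":0,"ay":0,"az":0}]' 0
python3 - <<'E'
from meas import *
st(); im,d=ctrl.capture('top'); cv2.imwrite('pics/t1.png',cv2.resize(im[130:260,290:470],None,fx=4,fy=4,interpolation=cv2.INTER_CUBIC))
im,d=ctrl.capture('scene'); cv2.imwrite('pics/s1.png',cv2.resize(im[100:350,150:450],None,fx=2.4,fy=2.4,interpolation=cv2.INTER_CUBIC))
E
```

```text
time_s: 3.4
eef_pos: [0.5216, -0.1329, 0.0815]
ee_rot: [-29.2, 89.9, -31.0]
contact_force: [-2.6, 0.4, 2.4]
width: 0.0
t 3.4 jigTCP [-46.3 -24.9  81.5] F [-2.6  0.4  2.4] w 0.0 q [-22.5  31.8  97.2  -0.   50.9 -20.7]
axes in jig x,y,z: [[0.001, -0.001, -1.0], [-0.002, 1.0, -0.001], [1.0, 0.002, 0.001]]
```

View pics/s1.png

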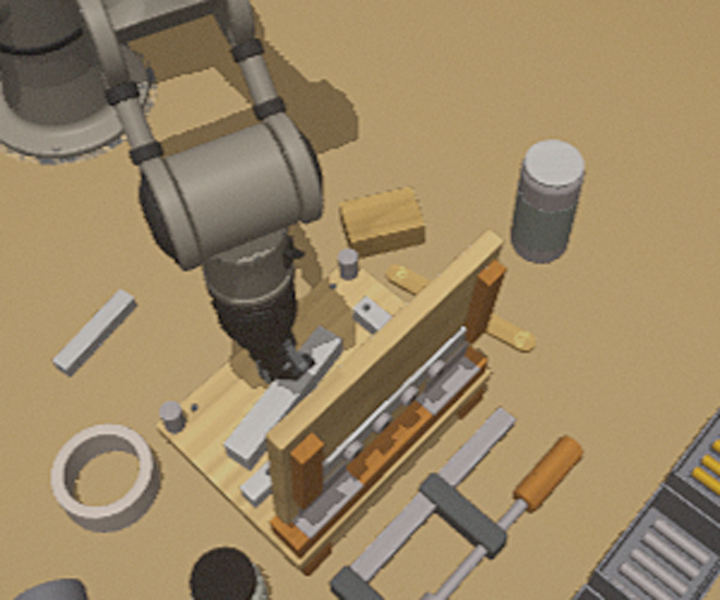

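View pics/t1.png

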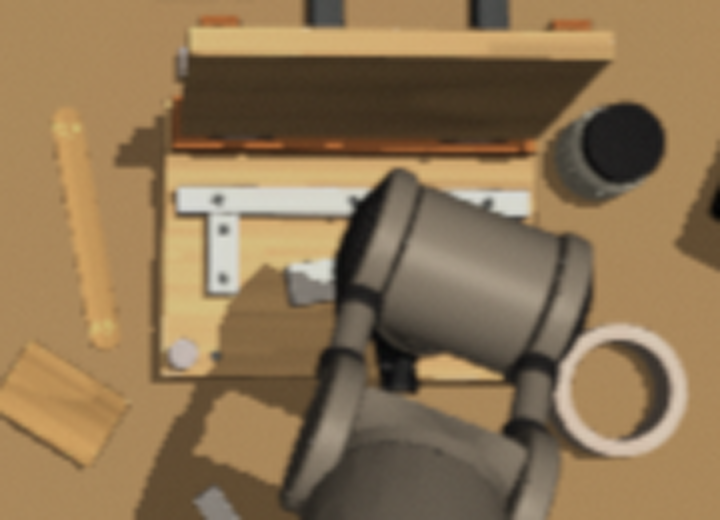

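```bash
python3 -m creep '[{"x":0,"y":0,"z":0.006,"ax":0,"ay":0,"az":0},{"x":0,"y":0,"z":0.006,"ax":0,"ay":0,"az":0},{"x":0,"y":0,"z":0.004,"ax":0,"ay":0,"az":0},{"x":0,"y":0,"z":0,"ax":0,"ay":0,"az":0}]' 0
python3 -m creep '[{"x":0,"y":0,"z":0.003,"ax":0,"ay":0,"az":0},{"x":0,"y":0,"z":0.003,"ax":0,"ay":0,"az":0},{"x":0,"y":0,"z":0,"ax":0,"ay":0,"az":0}]' 0
python3 - <<'E'
from meas import *
st()
im,d=ctrl.capture('scene'); cv2.imwrite('pics/s2.png',cv2.resize(im[200:330,200:360],None,fx=4.4,fy=4.4,interpolation=cv2.INTER_CUBIC))
E
```

```text
time_s: 4.0
eef_pos: [0.5369, -0.1332, 0.0806]
ee_rot: [171.5, 90.0, 169.7]
contact_force: [-4.5, 0.0, 3.3]
width: -0.0
time_s: 4.38
eef_pos: [0.5425, -0.1331, 0.0804]
ee_rot: [156.1, 89.9, 154.3]
contact_force: [-5.0, 1.5, 3.8]
width: 0.0002
t 4.375 jigTCP [-25.5 -24.3  80.4] F [-5.   1.5  3.8] w 0.0002 q [-21.6  33.6  93.8   0.   52.7 -19.9]
axes in jig x,y,z: [[-0.002, 0.001, -1.0], [-0.002, 1.0, 0.001], [1.0, 0.002, -0.002]]
```

View pics/s2.png

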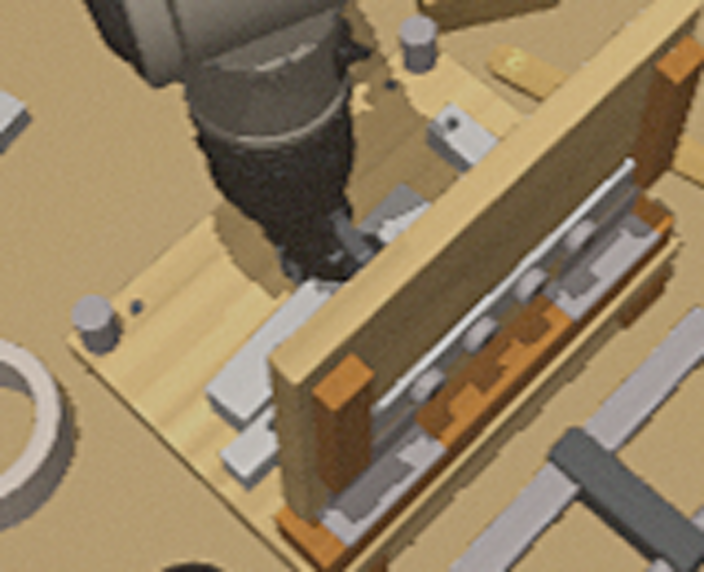

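```bash
python3 -m creep '[{"x":0,"y":0,"z":0.004,"ax":0,"ay":0,"az":0},{"x":0,"y":0,"z":0.004,"ax":0,"ay":0,"az":0},{"x":0,"y":0,"z":0,"ax":0,"ay":0,"az":0}]' 0
python3 -m creep '[{"x":0,"y":0,"z":0.003,"ax":0,"ay":0,"az":0},{"x":0,"y":0,"z":0,"ax":0,"ay":0,"az":0}]' 0
python3 - <<'E'
from meas import *
st()
im,d=ctrl.capture('scene'); cv2.imwrite('pics/s3.png',cv2.resize(im[200:330,200:360],None,fx=4.4,fy=4.4,interpolation=cv2.INTER_CUBIC))
E
```

```text
time_s: 4.8
eef_pos: [0.5494, -0.133, 0.0803]
ee_rot: [162.1, 89.8, 160.4]
contact_force: [-9.1, 3.2, 7.2]
width: -0.0001
time_s: 5.05
eef_pos: [0.5497, -0.133, 0.0803]
ee_rot: [170.0, 89.4, 168.2]
contact_force: [-20.3, 1.8, 15.3]
width: 0.0001
t 5.05 jigTCP [-18.2 -24.1  80.3] F [-20.3   1.8  15.3] w 0.0001 q [-21.3  34.4  92.1  -0.1  54.  -19.5]
axes in jig x,y,z: [[-0.01, 0.002, -1.0], [-0.003, 1.0, 0.002], [1.0, 0.003, -0.01]]
```

View pics/s3.png

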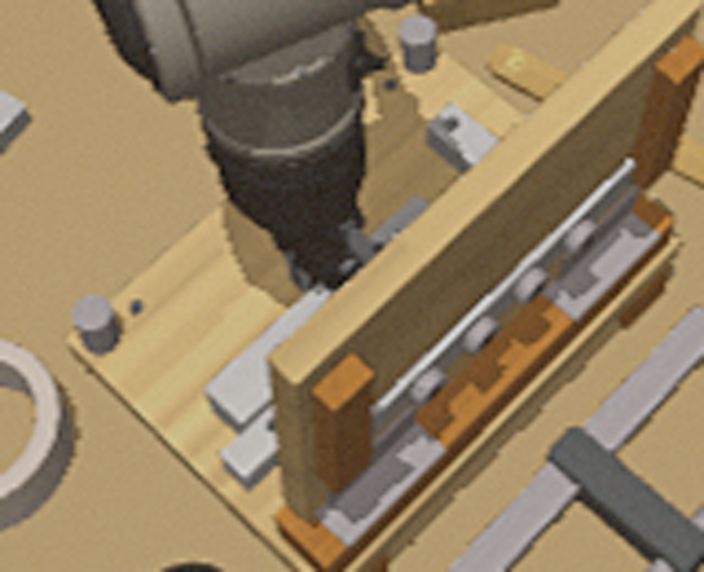

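```bash
python3 -m creep '[{"x":0,"y":0,"z":-0.015,"ax":0,"ay":0,"az":0},{"x":0,"y":0,"z":-0.015,"ax":0,"ay":0,"az":0},{"x":0,"y":-0.025,"z":0,"ax":0,"ay":0,"az":0},{"x":0,"y":-0.025,"z":0,"ax":0,"ay":0,"az":0},{"x":0,"y":0,"z":0,"ax":0,"ay":0,"az":0}]' 0
python3 - <<'E'
from meas import *
st()
im,d=ctrl.capture('scene'); cv2.imwrite('pics/s4.png',cv2.resize(im[200:330,200:360],None,fx=4.4,fy=4.4,interpolation=cv2.INTER_CUBIC))
im,d=ctrl.capture('top'); cv2.imwrite('pics/t4.png',cv2.resize(im[130:260,310:450],None,fx=4.4,fy=4.4,interpolation=cv2.INTER_CUBIC))
E
```

```text
time_s: 5.72
eef_pos: [0.5233, -0.1846, 0.0806]
ee_rot: [-25.3, 89.9, -27.2]
contact_force: [0.5, 0.9, -1.0]
width: 0.0005
t 5.725 jigTCP [-42.9 -76.5  80.6] F [ 0.5  0.9 -1. ] w 0.0005 q [-27.3  33.2  94.6   0.   52.1 -25.4]
axes in jig x,y,z: [[0.002, -0.001, -1.0], [-0.0, 1.0, -0.001], [1.0, 0.0, 0.002]]
```

View pics/s4.png

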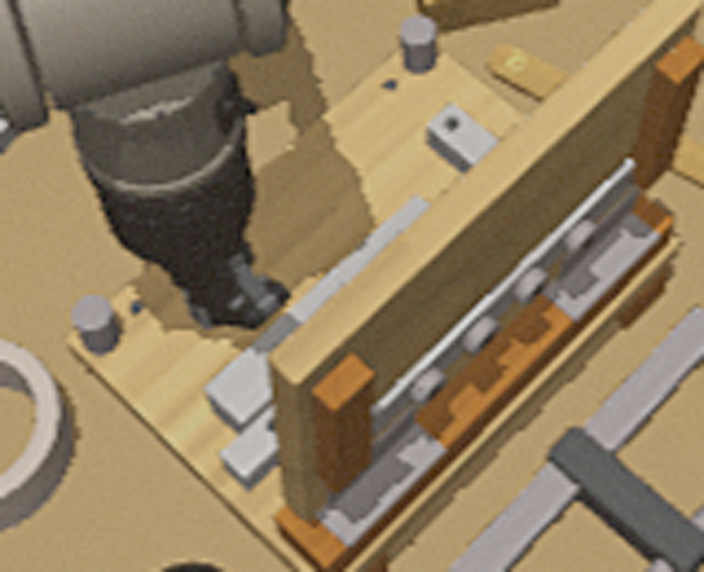

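View pics/t4.png

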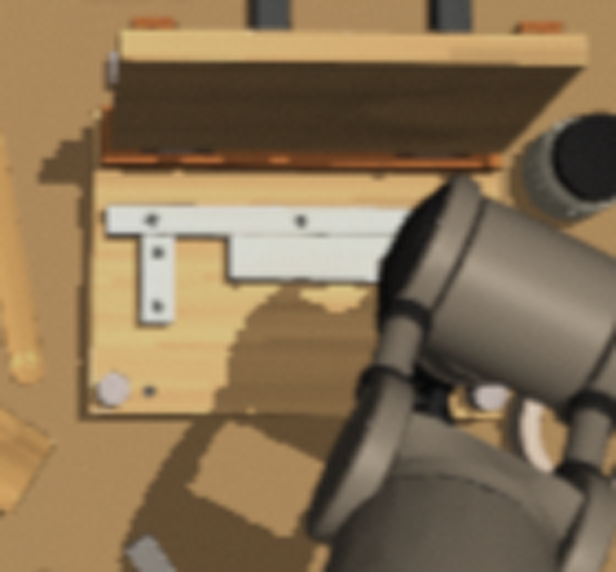

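```bash
python3 -m creep '[{"x":0,"y":-0.02,"z":0,"ax":0,"ay":0,"az":0},{"x":0,"y":-0.02,"z":0,"ax":0,"ay":0,"az":0},{"x":0,"y":-0.02,"z":0,"ax":0,"ay":0,"az":0},{"x":0,"y":0,"z":0.016,"ax":0,"ay":0,"az":0},{"x":0,"y":0,"z":0.016,"ax":0,"ay":0,"az":0},{"x":0,"y":0,"z":0.015,"ax":0,"ay":0,"az":0},{"x":0,"y":0,"z":0,"ax":0,"ay":0,"az":0}]' 0
python3 - <<'E'
from meas import *
st()
im,d=ctrl.capture('scene'); cv2.imwrite('pics/s5.png',cv2.resize(im[200:330,200:360],None,fx=4.4,fy=4.4,interpolation=cv2.INTER_CUBIC))
E
```

```text
time_s: 6.7
eef_pos: [0.5681, -0.2453, 0.0801]
ee_rot: [-36.6, 90.0, -38.4]
contact_force: [0.2, -0.8, -0.1]
width: 0.0001
t 6.7 jigTCP [   3.9 -135.7   80.1] F [ 0.2 -0.8 -0.1] w 0.0001 q [-30.4  38.8  83.3  -0.   57.9 -28.7]
axes in jig x,y,z: [[0.0, -0.0, -1.0], [-0.002, 1.0, -0.0], [1.0, 0.002, 0.0]]
```

View pics/s5.png

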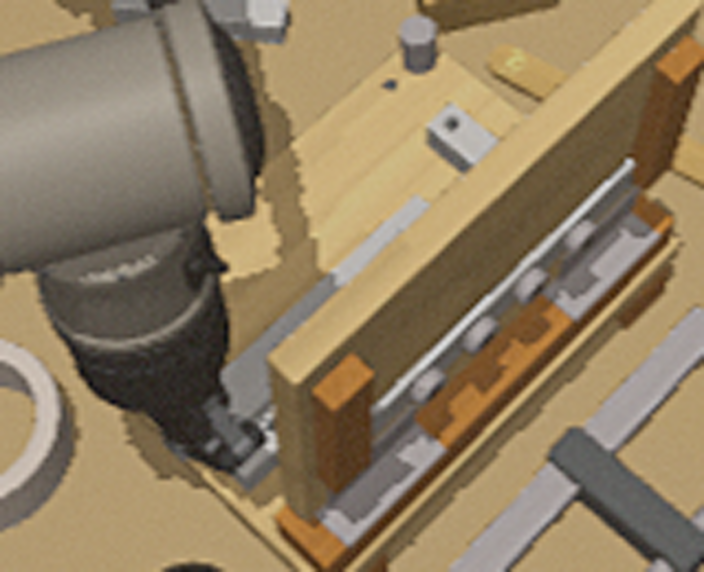

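The shut fingers stand off the bar's right end (crop ~(230,450)). Next I push it toward the stop.

```bash
python3 -m creep '[{"x":0,"y":0.009,"z":0,"ax":0,"ay":0,"az":0},{"x":0,"y":0.009,"z":0,"ax":0,"ay":0,"az":0},{"x":0,"y":0.009,"z":0,"ax":0,"ay":0,"az":0},{"x":0,"y":0.007,"z":0,"ax":0,"ay":0,"az":0},{"x":0,"y":0.005,"z":0,"ax":0,"ay":0,"az":0},{"x":0,"y":0,"z":0,"ax":0,"ay":0,"az":0}]' 0
python3 -m creep '[{"x":0,"y":0.004,"z":0,"ax":0,"ay":0,"az":0},{"x":0,"y":0.003,"z":0,"ax":0,"ay":0,"az":0},{"x":0,"y":0,"z":0,"ax":0,"ay":0,"az":0}]' 0
python3 - <<'E'
from meas import *
st()
im,d=ctrl.capture('top'); cv2.imwrite('pics/t6.png',cv2.resize(im[130:260,310:450],None,fx=4.4,fy=4.4,interpolation=cv2.INTER_CUBIC))
E
```

```text
time_s: 7.5
eef_pos: [0.5691, -0.2046, 0.0804]
ee_rot: [48.3, 90.0, 46.6]
contact_force: [0.1, 0.9, 0.0]
width: 0.0001
time_s: 7.88
eef_pos: [0.5695, -0.198, 0.0805]
ee_rot: [5.9, 90.0, 4.2]
contact_force: [-0.1, -0.5, -0.8]
width: 0.0002
t 7.875 jigTCP [  3.7 -88.3  80.5] F [-0.1 -0.5 -0.8] w 0.0002 q [-26.5  37.3  86.2   0.   56.4 -24.7]
axes in jig x,y,z: [[0.001, 0.0, -1.0], [-0.003, 1.0, 0.0], [1.0, 0.003, 0.001]]
```

View pics/t6.png

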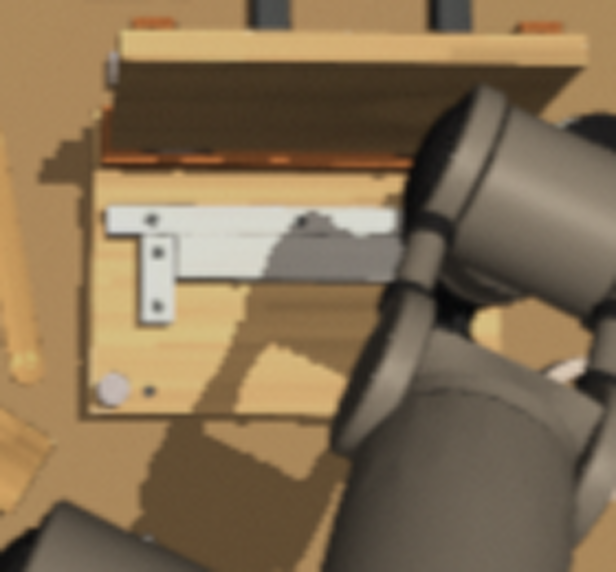

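```bash
python3 -m creep '[{"x":0,"y":0.003,"z":0,"ax":0,"ay":0,"az":0},{"x":0,"y":0,"z":0,"ax":0,"ay":0,"az":0}]' 0
python3 -m creep '[{"x":0,"y":0.003,"z":0,"ax":0,"ay":0,"az":0},{"x":0,"y":0,"z":0,"ax":0,"ay":0,"az":0}]' 0
```

```text
time_s: 8.18
eef_pos: [0.5695, -0.1975, 0.0806]
ee_rot: [-70.3, 89.8, -72.1]
contact_force: [-0.8, -10.1, -1.4]
width: 0.0001
time_s: 8.43
eef_pos: [0.5695, -0.1973, 0.0809]
ee_rot: [-75.0, 89.5, -76.8]
contact_force: [-2.5, -20.4, -1.6]
width: -0.0001
```

```bash
python3 -m creep '[{"x":0,"y":-0.02,"z":0,"ax":0,"ay":0,"az":0},{"x":0,"y":0,"z":-0.025,"ax":0,"ay":0,"az":0},{"x":0,"y":0,"z":-0.025,"ax":0,"ay":0,"az":0},{"x":0,"y":0.035,"z":0,"ax":0,"ay":0,"az":0},{"x":0,"y":0.035,"z":0,"ax":0,"ay":0,"az":0},{"x":0,"y":0.035,"z":0,"ax":0,"ay":0,"az":0},{"x":0,"y":0,"z":0,"ax":0,"ay":0,"az":0}]' 0;python3 -c "from h import *;st()"
python3 -m creep '[{"x":0,"y":0,"z":0.008,"ax":0,"ay":0,"az":0},{"x":0,"y":0,"z":0.008,"ax":0,"ay":0,"az":0},{"x":0,"y":0,"z":0.006,"ax":0,"ay":0,"az":0},{"x":0,"y":0,"z":0.004,"ax":0,"ay":0,"az":0},{"x":0,"y":0,"z":0,"ax":0,"ay":0,"az":0}]' 0;python3 -c "from h import *;st()"
```

```text
time_s: 9.3
eef_pos: [0.5217, -0.1037, 0.0802]
ee_rot: [125.6, 89.9, 124.0]
contact_force: [-1.0, 0.3, 0.3]
width: -0.0002
t 9.3 jigTCP [-47.2   4.4  80.2] F [-1.   0.3  0.3] w -0.0002 q [-19.5  31.4  98.2   0.1  50.4 -18. ]
axes in jig x,y,z: [[-0.001, 0.001, -1.0], [-0.005, 1.0, 0.001], [1.0, 0.005, -0.001]]
time_s: 9.93
eef_pos: [0.5481, -0.1069, 0.0801]
ee_rot: [-144.4, 90.0, -146.1]
contact_force: [0.7, -0.8, 0.1]
width: -0.0001
t 9.925 jigTCP [-20.7   2.   80.1] F [ 0.7 -0.8  0.1] w -0.0001 q [-18.9  33.6  93.9  -0.   52.5 -17.1]
axes in jig x,y,z: [[-0.0, -0.0, -1.0], [-0.002, 1.0, -0.0], [1.0, 0.002, -0.0]]
```

```bash
python3 -m creep '[{"x":0,"y":0,"z":0.004,"ax":0,"ay":0,"az":0},{"x":0,"y":0,"z":0.002,"ax":0,"ay":0,"az":0},{"x":0,"y":0,"z":0,"ax":0,"ay":0,"az":0}]' 0;python3 -c "from h import *;st()"
python3 -m creep '[{"x":0,"y":0,"z":-0.04,"ax":0,"ay":0,"az":0},{"x":-0.045,"y":0,"z":-0.04,"ax":0,"ay":0,"az":0},{"x":-0.045,"y":0,"z":-0.03,"ax":0,"ay":0,"az":0},{"x":-0.045,"y":0,"z":-0.03,"ax":0,"ay":0,"az":0},{"x":0,"y":0,"z":0,"ax":0,"ay":0,"az":0}]' 0
python3 - <<'E'
from meas import *
st()
im,d=ctrl.capture('top'); cv2.imwrite('pics/t7r.png',im); cv2.imwrite('pics/t7.png',cv2.resize(im[130:260,310:450],None,fx=4.4,fy=4.4,interpolation=cv2.INTER_CUBIC))
E
```

```text
time_s: 10.3
eef_pos: [0.5504, -0.1067, 0.0801]
ee_rot: [175.9, 89.5, 174.2]
contact_force: [-12.4, -2.4, 8.3]
width: -0.0003
t 10.3 jigTCP [-18.4   2.3  80.1] F [-12.4  -2.4   8.3] w -0.0003 q [-18.7  34.   93.1  -0.1  53.4 -16.9]
axes in jig x,y,z: [[-0.008, 0.001, -1.0], [-0.003, 1.0, 0.001], [1.0, 0.003, -0.008]]
time_s: 10.92
eef_pos: [0.4141, -0.103, 0.2186]
ee_rot: [-24.1, 89.6, -25.9]
contact_force: [1.2, -0.1, -0.1]
width: 0.0001
t 10.925 jigTCP [-154.8    1.5  218.6] F [ 1.2 -0.1 -0.1] w 0.0001 q [-24.3  10.8 104.6  -0.   64.2 -22.5]
axes in jig x,y,z: [[0.006, -0.003, -1.0], [-0.002, 1.0, -0.003], [1.0, 0.002, 0.006]]
```

View pics/t7.png

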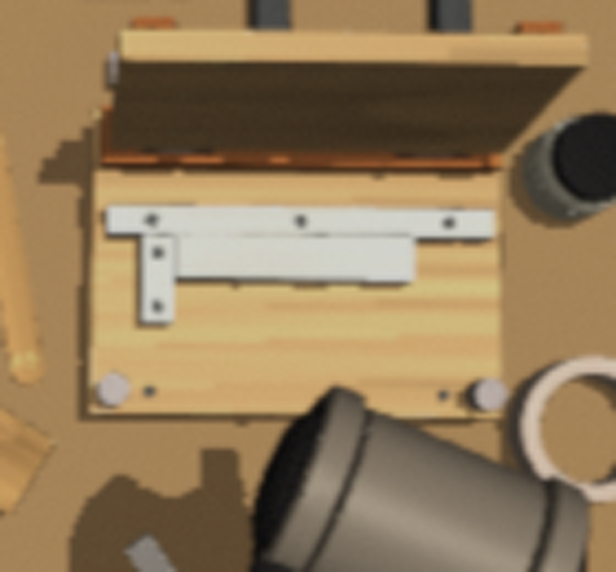

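The bar is flush on the rail (crop y≈236, x 175 to 415) and butts on the stop (x≈175). I'll check that numerically and fit a quick kinematic model for the leaf move.

Run:
```python
from h import *
im=cv2.imread('pics/t7r.png'); S=cv2.cvtColor(im,cv2.COLOR_BGR2HSV)[...,1].astype(float)
l=[]
for u in range(354,402):
    col=S[170:205,u]; i=np.where(col<60)[0][-1]; l.append((u,170+i+(60-col[i])/(col[i+1]-col[i])))
p=np.array([wj(ray('top',u,v,.085))[:2] for u,v in l]); k=np.polyfit(p[:,1],p[:,0],1); print('bar front edge jig x mm',1e3*np.polyval(k,.005),'slope deg',np.degrees(np.arctan(k[0])))
rows=[]
for v in (187,189,191):
    r=S[v,395:412]; i=np.where(r<60)[0][-1]; rows.append(wj(ray('top',395+i+(60-r[i])/(r[i+1]-r[i]),v,.085))[1]*1e3)
print('right end y mm',rows)
# FK fit
from scipy.optimize import least_squares
D=[eval(s) for s in open('fk.txt')]; 
def fk(q,P):
    h,a,L1,L2,o,L3,b=P; q=np.radians(q)
    Rz=lambda t:R.from_euler('z',t); Ry=lambda t:R.from_euler('y',t)
    A=Rz(q[0]); p=A.apply([a,b,h]); B=A*Ry(q[1]); p=p+B.apply([0,0,L1]); C=B*Ry(q[2])*Rz(q[3]); p=p+C.apply([o,0,L2]) ; E=C*Ry(q[4]); p=p+E.apply([0,0,L3]); F=E*Rz(q[5]); return p,F.as_matrix()
f=lambda P:np.concatenate([fk(np.array(d[0]),P)[0]-np.array(d[1]) for d in D])
s=least_squares(f,[.3,0,.4,.4,0,.25,.07]); print(np.round(s.x,4),np.abs(s.fun).max())
for d in D[:2]:
    F=fk(np.array(d[0]),s.x)[1]; print(np.round(F,2).tolist(),np.round(d[2],2).tolist())
```

```text
bar front edge jig x mm -5.977158892523293 slope deg 0.2251406207545163
right end y mm [np.float64(-77.01886573880529), np.float64(-76.79696959564438), np.float64(-76.72504402845307)]
[0.2208 0.     0.5062 0.3796 0.0465 0.2944 0.0764] 9.297543353152526e-05
[[-0.23, 0.97, -0.0], [0.97, 0.23, 0.0], [0.0, 0.0, -1.0]] [[-0.0, 0.97, 0.23], [0.0, 0.23, -0.97], [-1.0, 0.0, -0.0]]
[[-0.23, 0.97, -0.0], [0.97, 0.23, 0.0], [0.0, 0.0, -1.0]] [[-0.0, 0.97, 0.23], [0.0, 0.23, -0.97], [-1.0, 0.0, -0.0]]
```

```bash
cat > ik.py <<'E'
from h import *
from scipy.optimize import least_squares
PP=[0.2208,0,0.5062,0.3796,0.0465,0.2944,0.0764]
lo=np.array([-145.02,-44.19,2.07,-57.11,16.16,-177.93]); hi=np.array([145.02,115.74,154.8,237.11,152.29,177.93])
def fk(q,P=PP):
    h,a,L1,L2,o,L3,b=P; q=np.radians(q)
    Rz=lambda t:R.from_euler('z',t); Ry=lambda t:R.from_euler('y',t)
    A=Rz(q[0]); p=A.apply([a,b,h]); B=A*Ry(q[1]); p=p+B.apply([0,0,L1]); C=B*Ry(q[2]); p=p+C.apply([o,0,L2]); C=C*Rz(q[3]); E=C*Ry(q[4]); p=p+E.apply([0,0,L3]); F=(E*Rz(q[5])).as_matrix(); return p,np.column_stack([F[:,2],F[:,1],-F[:,0]])
def Rtool(al,ya=0): # pitch al deg below horizontal, in jig; world matrix
    a=np.radians(al); M=np.column_stack([[np.cos(a),0,-np.sin(a)],[0,1,0],[np.sin(a),0,np.cos(a)]])
    return J@R.from_euler('z',ya,degrees=True).as_matrix()@M
def ik(p,M,seeds):
    best=[]
    for s in seeds:
        f=lambda q:np.concatenate([(fk(q)[0]-p)*5,(R.from_matrix(fk(q)[1].T@M)).as_rotvec()])
        r=least_squares(f,np.clip(s,lo+.1,hi-.1),bounds=(lo,hi),x_scale=30); 
        if np.abs(r.fun).max()<2e-3: best.append(r.x)
    return best
E
python3 - <<'E'
from ik import *
for al in (90,75,60,45,30,15,0):
  for th in (0,20,45,70,95):
    if al<min(th,90)-1 : continue
    t=np.radians(th); lip=np.array([.085-.21*np.cos(t),0,.097+.21*np.sin(t)])
    p=jw(lip)
    sols=ik(p,Rtool(al),[[-20,10,110,0,40,-20],[-20,20,110,180,40,160],[-20,20,110,180,40,-170],[-20,20,110,90,40,-90],[-20,20,110,-45,40,40]])
    out=set(tuple(np.round(s).astype(int)) for s in sols); print(al,th,out)
E
```

```text
90 0 {(np.int64(-23), np.int64(24), np.int64(109), np.int64(0), np.int64(47), np.int64(-21))}
90 20 {(np.int64(-22), np.int64(19), np.int64(103), np.int64(0), np.int64(59), np.int64(-21))}
90 45 {(np.int64(-21), np.int64(19), np.int64(89), np.int64(0), np.int64(72), np.int64(-19))}
90 70 {(np.int64(-18), np.int64(25), np.int64(71), np.int64(0), np.int64(83), np.int64(-16))}
90 95 {(np.int64(-16), np.int64(36), np.int64(52), np.int64(0), np.int64(92), np.int64(-14))}
75 0 {(np.int64(-27), np.int64(19), np.int64(121), np.int64(14), np.int64(28), np.int64(-37))}
75 20 {(np.int64(-26), np.int64(12), np.int64(114), np.int64(10), np.int64(40), np.int64(-31))}
75 45 {(np.int64(-24), np.int64(12), np.int64(101), np.int64(7), np.int64(54), np.int64(-25))}
75 70 {(np.int64(-20), np.int64(17), np.int64(85), np.int64(5), np.int64(64), np.int64(-20))}
60 0 set()
60 20 {(np.int64(-32), np.int64(9), np.int64(125), np.int64(38), np.int64(24), np.int64(-62))}
60 45 {(np.int64(-28), np.int64(6), np.int64(113), np.int64(22), np.int64(36), np.int64(-41))}
45 0 {(np.int64(-40), np.int64(23), np.int64(143), np.int64(131), np.int64(35), np.int64(-166))}
45 20 {(np.int64(-38), np.int64(10), np.int64(137), np.int64(102), np.int64(25), np.int64(-130))}
45 45 {(np.int64(-33), np.int64(4), np.int64(124), np.int64(64), np.int64(24), np.int64(-85))}
30 0 {(np.int64(-48), np.int64(41), np.int64(153), np.int64(138), np.int64(70), np.int64(170))}
30 20 {(np.int64(-46), np.int64(20), np.int64(147), np.int64(130), np.int64(51), np.int64(-169))}
15 0 set()
0 0 {(np.int64(-58), np.int64(85), np.int64(152), np.int64(110), np.int64(118), np.int64(128))}
```

Run:
```python
from ik import *
F=R.from_euler('x',180,degrees=True).as_matrix()
for aend in (60,50,45,40,30):
    q=np.array([-16,36,52,0,92,166.]); print('aend',aend)
    th=95.; pq=None
    while th>=0:
        al=max(th,aend); t=np.radians(th); lip=np.array([.085-.205*np.cos(t),0,.097+.205*np.sin(t)])
        s=ik(jw(lip),Rtool(al)@F,[q])
        if not s: print('fail',th); break
        mx=np.abs(s[0]-q).max(); q=s[0]
        if th%15<2.5 or mx>20: print(th,al,np.round(q,0),round(mx,1))
        th-=2.5
```

```text
aend 60
90.0 90.0 [-16.  33.  57.   0.  90. 166.] 4.9
75.0 75.0 [-20.  19.  82.   5.  65. 160.] 4.1
60.0 60.0 [-25.   9. 104.  18.  40. 146.] 3.9
45.0 60 [-28.   7. 113.  22.  35. 139.] 1.4
30.0 60 [-30.   7. 120.  29.  29. 129.] 2.0
15.0 60 [-32.  11. 127.  44.  21. 112.] 3.7
fail 2.5
aend 50
90.0 90.0 [-16.  33.  57.   0.  90. 166.] 4.9
75.0 75.0 [-20.  19.  82.   5.  65. 160.] 4.1
60.0 60.0 [-25.   9. 104.  18.  40. 146.] 3.9
45.0 50 [-31.   5. 120.  46.  26. 114.] 2.8
30.0 50 [-34.   6. 128.  64.  22.  92.] 4.4
15.0 50 [-36.  12. 135.  92.  21.  60.] 5.9
0.0 50 [-37.  21. 139. 122.  26.  28.] 4.6
aend 45
90.0 90.0 [-16.  33.  57.   0.  90. 166.] 4.9
75.0 75.0 [-20.  19.  82.   5.  65. 160.] 4.1
60.0 60.0 [-25.   9. 104.  18.  40. 146.] 3.9
45.0 45.0 [-32.   5. 124.  65.  23.  94.] 13.7
30.0 45 [-36.   7. 132.  86.  23.  69.] 4.7
15.0 45 [-38.  13. 138. 111.  27.  39.] 4.8
0.0 45 [-39.  24. 142. 131.  35.  15.] 3.4
aend 40
90.0 90.0 [-16.  33.  57.   0.  90. 166.] 4.9
75.0 75.0 [-20.  19.  82.   5.  65. 160.] 4.1
60.0 60.0 [-25.   9. 104.  18.  40. 146.] 3.9
45.0 45.0 [-32.   5. 124.  65.  23.  94.] 13.7
30.0 40 [-38.   8. 136. 105.  28.  49.] 4.0
15.0 40 [-41.  16. 142. 122.  35.  25.] 3.8
0.0 40 [-42.  28. 146. 136.  45.   6.] 2.7
aend 30
90.0 90.0 [-16.  33.  57.   0.  90. 166.] 4.9
75.0 75.0 [-20.  19.  82.   5.  65. 160.] 4.1
60.0 60.0 [-25.   9. 104.  18.  40. 146.] 3.9
45.0 45.0 [-32.   5. 124.  65.  23.  94.] 13.7
30.0 30.0 [-42.  14. 143. 126.  44.  22.] 8.2
15.0 30 [-46.  25. 149. 133.  56.   5.] 2.8
0.0 30 [-47.  41. 152. 139.  69.  -9.] 2.7
```

```bash
python3 -m creep '[{"x":-0.018,"y":0,"z":0,"ax":10,"ay":0,"az":0},{"x":-0.018,"y":0,"z":0,"ax":10,"ay":0,"az":0},{"x":-0.018,"y":0,"z":0,"ax":10,"ay":0,"az":0},{"x":-0.018,"y":0,"z":0,"ax":10,"ay":0,"az":0},{"x":-0.018,"y":0,"z":0,"ax":10,"ay":0,"az":0},{"x":-0.018,"y":0,"z":0,"ax":10,"ay":0,"az":0},{"x":-0.018,"y":0,"z":0,"ax":10,"ay":0,"az":0},{"x":-0.018,"y":0,"z":0,"ax":10,"ay":0,"az":0},{"x":-0.018,"y":0,"z":0,"ax":10,"ay":0,"az":0}]' 1 40
python3 -m creep '[{"x":0,"y":0,"z":0,"ax":10,"ay":0,"az":0},{"x":0,"y":0,"z":0,"ax":10,"ay":0,"az":0},{"x":0,"y":0,"z":0,"ax":10,"ay":0,"az":0},{"x":0,"y":0,"z":0,"ax":10,"ay":0,"az":0},{"x":0,"y":0,"z":0,"ax":10,"ay":0,"az":0},{"x":0,"y":0,"z":0,"ax":10,"ay":0,"az":0},{"x":0,"y":0,"z":0,"ax":10,"ay":0,"az":0},{"x":0,"y":0,"z":0,"ax":10,"ay":0,"az":0},{"x":0,"y":0,"z":0,"ax":10,"ay":0,"az":0},{"x":0,"y":0,"z":0,"ax":0,"ay":0,"az":0}]'
python3 - <<'E'
from ik import *
st(); F=R.from_euler('x',180,degrees=True).as_matrix()
delta([.1095,0,.38],J.T@Rtool(95)@F)
E
```

```text
time_s: 12.1
eef_pos: [0.4145, -0.1025, 0.3763]
ee_rot: [-112.4, 89.8, 155.5]
contact_force: [-0.8, -0.3, -0.6]
width: 0.0854
time_s: 13.35
eef_pos: [0.4144, -0.1025, 0.376]
ee_rot: [-22.2, 89.9, 156.2]
contact_force: [-0.4, -1.1, 1.3]
width: 0.0853
t 13.35 jigTCP [-154.4    1.9  376. ] F [-0.4 -1.1  1.3] w 0.0853 q [-24.2   4.8  86.5  -0.   88.9 157.5]
axes in jig x,y,z: [[-0.002, 0.001, -1.0], [0.004, -1.0, -0.001], [-1.0, -0.004, 0.002]]
tool shift [-0.0046  0.003  -0.2639] len 0.264
turn [ 0.24 -4.87  0.04]
```

```bash
python3 -m creep '[{"x":-0.005,"y":0.003,"z":-0.044,"ax":0,"ay":0,"az":0},{"x":0,"y":0,"z":-0.044,"ax":0,"ay":0,"az":0},{"x":0,"y":0,"z":-0.044,"ax":0,"ay":0,"az":0},{"x":0,"y":0,"z":-0.044,"ax":0,"ay":0,"az":0},{"x":0,"y":0,"z":-0.044,"ax":0,"ay":0,"az":0},{"x":0,"y":0,"z":-0.044,"ax":0,"ay":0,"az":0},{"x":0,"y":0,"z":0,"ax":0.2,"ay":-4.9,"az":0},{"x":0,"y":0,"z":0,"ax":0,"ay":0,"az":0}]'
python3 - <<'E'
from ik import *
st(); F=R.from_euler('x',180,degrees=True).as_matrix()
t=np.radians(95.2)
for r in (.2,):
    delta([.085-r*np.cos(t),0,.097+r*np.sin(t)],J.T@Rtool(95.2)@F)
im,d=ctrl.capture('wrist'); cv2.imwrite('pics/w8.png',im)
im,d=ctrl.capture('scene'); cv2.imwrite('pics/s8.png',cv2.resize(im[120:350,200:420],None,fx=2.5,fy=2.5,interpolation=cv2.INTER_CUBIC))
E
```

```text
time_s: 14.35
eef_pos: [0.6793, -0.1136, 0.3785]
ee_rot: [-0.7, 84.9, 177.6]
contact_force: [0.1, 0.3, -0.1]
width: 0.0856
t 14.35 jigTCP [110.6  -0.4 378.5] F [ 0.1  0.3 -0.1] w 0.0856 q [-15.4  41.5  30.8  -1.2 112.7 165.9]
axes in jig x,y,z: [[-0.089, 0.001, -0.996], [0.003, -1.0, -0.001], [-0.996, -0.003, 0.089]]
tool shift [ 0.0826 -0.0003  0.0001] len 0.0826
turn [ 0.15 -0.09  0.05]
```

View pics/w8.png

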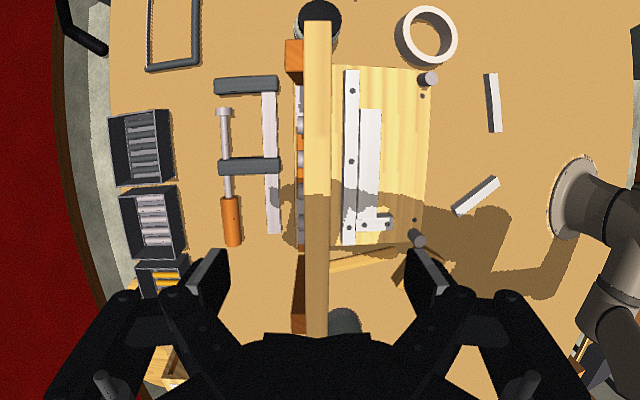

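View pics/s8.png

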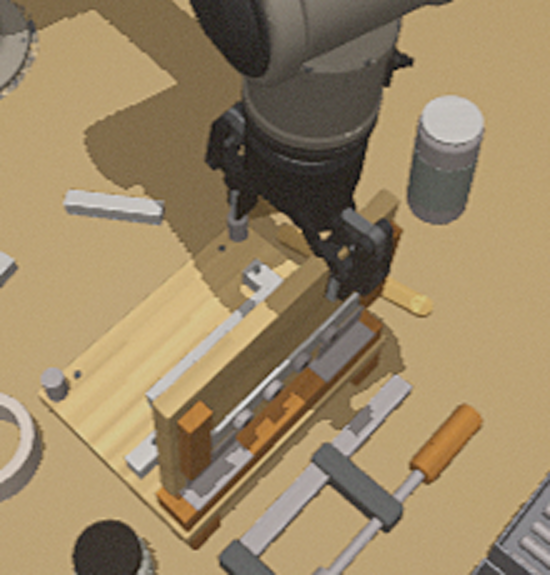

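The wrist view shows the leaf edge at column 317, centred between the pads (columns 210 and 425). Now I descend over the lip and grip.

```bash
python3 -m creep '[{"x":0.025,"y":0,"z":0,"ax":0,"ay":0,"az":0},{"x":0.025,"y":0,"z":0,"ax":0,"ay":0,"az":0},{"x":0.02,"y":0,"z":0,"ax":0,"ay":0,"az":0},{"x":0.012,"y":0,"z":0,"ax":0,"ay":0,"az":0},{"x":0,"y":0,"z":0,"ax":0,"ay":0,"az":0}]' 1 40
python3 -m creep '[{"x":0,"y":0,"z":0,"ax":0,"ay":0,"az":0},{"x":0,"y":0,"z":0,"ax":0,"ay":0,"az":0},{"x":0,"y":0,"z":0,"ax":0,"ay":0,"az":0},{"x":0,"y":0,"z":0,"ax":0,"ay":0,"az":0},{"x":0,"y":0,"z":0,"ax":0,"ay":0,"az":0},{"x":0,"y":0,"z":0,"ax":0,"ay":0,"az":0}]' 0 40
python3 -c "from h import *;st()"
```

```text
time_s: 15.08
eef_pos: [0.6702, -0.1134, 0.3008]
ee_rot: [0.0, 85.1, 178.1]
contact_force: [-0.5, -0.4, -0.4]
width: 0.0851
time_s: 15.82
eef_pos: [0.671, -0.1135, 0.3009]
ee_rot: [0.3, 85.2, 178.3]
contact_force: [0.7, 0.4, 2.8]
width: 0.0172
t 15.825 jigTCP [102.4  -0.5 300.9] F [0.7 0.4 2.8] w 0.0172 q [-15.5  39.1  46.8  -1.2  98.8 166.3]
axes in jig x,y,z: [[-0.084, -0.0, -0.996], [-0.001, -1.0, 0.0], [-0.996, 0.001, 0.084]]
```

```bash
python3 -m creep '[{"x":0.0005,"y":0,"z":0.0143,"ax":0,"ay":4,"az":0},{"x":0.0005,"y":0,"z":0.0143,"ax":0,"ay":4,"az":0},{"x":0.0005,"y":0,"z":0.0143,"ax":0,"ay":4,"az":0},{"x":0.0005,"y":0,"z":0.0143,"ax":0,"ay":4,"az":0}]'
cat >> ik.py <<'E'
def leafst():
    st(); p,M,o=tool(); v=wj(p)-np.array([.085,0,.097]); Mj=J.T@M
    print('rho mm',round(1e3*np.hypot(v[0],v[2]),1),'th',round(np.degrees(np.arctan2(v[2],-v[0])),2),'al',round(np.degrees(np.arctan2(-Mj[2,0],Mj[0,0])),2),'torque',np.round(o['torque'],2),'fk err mm',np.round(1e3*(fk(o['qpos'])[0]-p),1))
E
python3 -c "from ik import *;leafst()"
```

```text
time_s: 16.32
eef_pos: [0.6139, -0.1115, 0.2977]
ee_rot: [179.8, 78.7, -2.2]
contact_force: [3.7, -0.2, -4.0]
width: 0.0171
t 16.325 jigTCP [ 45.2  -0.4 297.7] F [ 3.7 -0.2 -4. ] w 0.0171 q [-18.9  22.4  76.2   3.4  70.6 162.2]
axes in jig x,y,z: [[0.197, -0.001, -0.98], [-0.001, -1.0, 0.001], [-0.98, 0.001, -0.197]]
rho mm 204.6 th 78.78 al 78.66 torque [-0.1  -0.8   0.03] fk err mm [-0.4  0.  -0. ]
```

```bash
python3 -m creep '[{"x":0.0005,"y":0,"z":0.0143,"ax":0,"ay":4,"az":0},{"x":0.0005,"y":0,"z":0.0143,"ax":0,"ay":4,"az":0},{"x":0.0005,"y":0,"z":0.0143,"ax":0,"ay":4,"az":0},{"x":0.0003,"y":0,"z":0.0107,"ax":0,"ay":3,"az":0},{"x":0.0003,"y":0,"z":0.0107,"ax":0,"ay":3,"az":0}]'
python3 -c "from ik import *;leafst()"
python3 -m creep '[{"x":0.0001,"y":0,"z":0.0071,"ax":0,"ay":2,"az":0},{"x":0.0001,"y":0,"z":0.0071,"ax":0,"ay":2,"az":0},{"x":0.0001,"y":0,"z":0.0071,"ax":0,"ay":2,"az":0},{"x":0.0001,"y":0,"z":0.0071,"ax":0,"ay":2,"az":0},{"x":0.0001,"y":0,"z":0.0071,"ax":0,"ay":2,"az":0}]'
python3 -c "from ik import *;leafst()"
```

```text
time_s: 16.95
eef_pos: [0.5537, -0.1096, 0.2754]
ee_rot: [179.9, 60.7, -2.1]
contact_force: [7.5, 1.1, -7.1]
width: 0.0172
t 16.95 jigTCP [-15.   -0.5 275.4] F [ 7.5  1.1 -7.1] w 0.0172 q [-24.8   9.3 103.2  16.6  41.4 147.3]
axes in jig x,y,z: [[0.489, -0.001, -0.872], [-0.002, -1.0, 0.001], [-0.872, 0.001, -0.489]]
rho mm 204.5 th 60.72 al 60.74 torque [ 0.31 -0.73  0.27] fk err mm [-1.   0.  -0.3]
time_s: 17.58
eef_pos: [0.5243, -0.1086, 0.2554]
ee_rot: [180.0, 50.8, -2.0]
contact_force: [10.6, 2.1, -8.8]
width: 0.0174
t 17.575 jigTCP [-44.4  -0.5 255.4] F [10.6  2.1 -8.8] w 0.0174 q [-29.4   5.4 116.8  39.1  27.4 122.3]
axes in jig x,y,z: [[0.632, -0.001, -0.775], [-0.002, -1.0, 0.0], [-0.775, 0.001, -0.632]]
rho mm 204.5 th 50.76 al 50.83 torque [ 0.33 -0.72  0.4 ] fk err mm [-1.3  0.  -0.5]
```

```bash
python3 -m creep '[{"x":0.0001,"y":0,"z":0.0071,"ax":0,"ay":2,"az":0},{"x":0.0001,"y":0,"z":0.0071,"ax":0,"ay":2,"az":0},{"x":0.0001,"y":0,"z":0.0071,"ax":0,"ay":2,"az":0},{"x":0,"y":0,"z":0,"ax":0,"ay":0,"az":0}]'
python3 -c "from ik import *;leafst()"
python3 -m creep '[{"x":0,"y":0,"z":0,"ax":0,"ay":0,"az":0},{"x":0,"y":0,"z":0,"ax":0,"ay":0,"az":0},{"x":0,"y":0,"z":0,"ax":0,"ay":0,"az":0}]' 0.35
python3 - <<'E'
from ik import *
leafst()
im,d=ctrl.capture('wrist'); cv2.imwrite('pics/w9.png',im)
im,d=ctrl.capture('scene'); cv2.imwrite('pics/s9.png',cv2.resize(im[120:350,150:400],None,fx=2.6,fy=2.6,interpolation=cv2.INTER_CUBIC))
E
```

```text
time_s: 18.08
eef_pos: [0.5078, -0.108, 0.2403]
ee_rot: [-179.9, 45.0, -2.0]
contact_force: [6.2, -1.3, -7.3]
width: 0.017
t 18.075 jigTCP [-60.9  -0.5 240.3] F [ 6.2 -1.3 -7.3] w 0.017 q [-32.7   4.8 124.7  66.3  23.2  92.8]
axes in jig x,y,z: [[0.707, -0.001, -0.707], [-0.002, -1.0, -0.001], [-0.707, 0.002, -0.707]]
rho mm 204.6 th 44.49 al 44.98 torque [-0.19 -0.18 -0.06] fk err mm [-1.5  0.1 -0.6]
time_s: 18.45
eef_pos: [0.5081, -0.1077, 0.241]
ee_rot: [180.0, 45.0, -2.0]
contact_force: [-1.4, -1.0, -3.9]
width: 0.0304
t 18.45 jigTCP [-6.06e+01 -1.00e-01  2.41e+02] F [-1.4 -1.  -3.9] w 0.0304 q [-32.7   4.7 124.7  66.2  23.3  92.9]
axes in jig x,y,z: [[0.708, -0.001, -0.707], [-0.001, -1.0, 0.0], [-0.707, 0.0, -0.708]]
rho mm 204.8 th 44.68 al 44.95 torque [-0.06  0.89 -0.04] fk err mm [-1.5  0.1 -0.6]
```

View pics/s9.png

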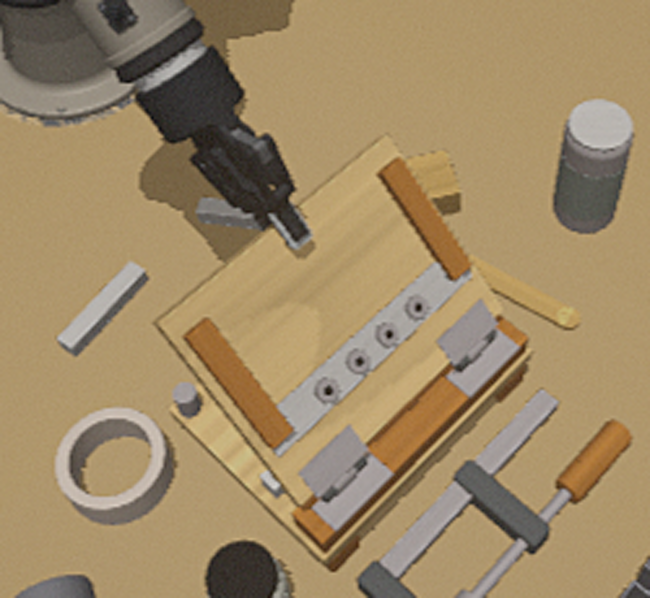

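View pics/w9.png

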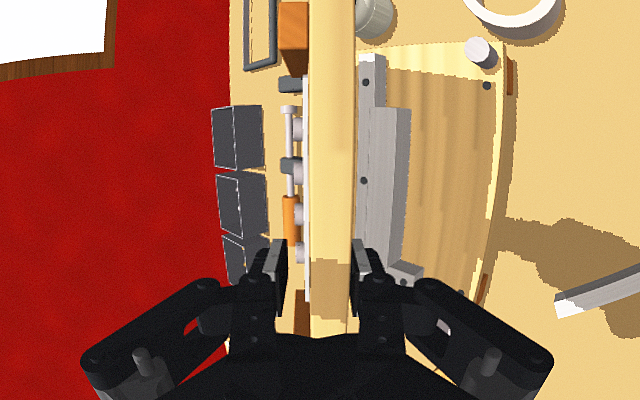

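The leaf rests on the lower finger (its face is on the right pad, wrist column ≈352, with a gap at the left pad). I'll open a bit more for tilting room and compute the lowering targets.

```bash
python3 -m creep '[{"x":0,"y":0,"z":0,"ax":0,"ay":0,"az":0},{"x":0,"y":0,"z":0,"ax":0,"ay":0,"az":0},{"x":0,"y":0,"z":0,"ax":0,"ay":0,"az":0},{"x":0,"y":0,"z":0,"ax":0,"ay":0,"az":0}]' 0.65
cat >> ik.py <<'E'
def plan(ths,xL=-.005,al=45,w=None):
    p,M,o=tool(); w=w or o['width']; Mj=J.T@M
    F=R.from_euler('x',180,degrees=True).as_matrix(); Rt=J.T@Rtool(al)@F
    prev=wj(p); 
    print('turn needed',np.round(np.degrees(R.from_matrix(Mj.T@Rt).as_rotvec()),2))
    for th in ths:
        t=np.radians(th); L=np.array([.085,0,.097])+.21*np.array([-np.cos(t),0,np.sin(t)])+.009*np.array([-np.sin(t),0,-np.cos(t)])
        P=L-Rt@np.array([xL,0,w/2]); print(th,'TCP',np.round(P*1e3,1),'tool shift mm',np.round(Rt.T@(P-prev)*1e3,1)); prev=P
    t=wj(p)+Mj@np.array([0,0,w/2])-np.array([.085,0,.097]) # leaf angle from lower pad plane contact at lip edge
    best=min(np.linspace(-.1,1.6,3401),key=lambda a:abs(np.dot(Mj[:,2],np.array([-.21*np.cos(a)-.009*np.sin(a),0,.21*np.sin(a)-.009*np.cos(a)])-t)))
    print('implied leaf deg',round(np.degrees(best),2))
E
python3 - <<'E'
from ik import *
leafst(); plan([38,32,26,20,15,10,7,4,2,0,-1])
E
```

```text
time_s: 19.05
eef_pos: [0.5085, -0.1079, 0.2416]
ee_rot: [180.0, 44.9, -2.0]
contact_force: [-0.0, 0.6, -1.7]
width: 0.0554
t 19.05 jigTCP [-60.2  -0.3 241.6] F [-0.   0.6 -1.7] w 0.0554 q [-32.7   4.7 124.6  66.2  23.3  92.9]
axes in jig x,y,z: [[0.709, -0.001, -0.706], [-0.001, -1.0, 0.0], [-0.706, 0.0, -0.709]]
rho mm 204.9 th 44.87 al 44.89 torque [ 0.04  0.51 -0.02] fk err mm [-1.5  0.1 -0.6]
turn needed [-0.02 -0.11 -0.05]
38 TCP [-62.9   0.  235.2] tool shift mm [ 2.6 -0.3  6.4]
32 TCP [-74.7   0.  216.7] tool shift mm [ 4.7 -0.  21.5]
26 TCP [-84.6   0.  197. ] tool shift mm [ 7.  -0.  20.9]
20 TCP [-92.3   0.  176.4] tool shift mm [ 9.1 -0.  20. ]
15 TCP [-97.1   0.  158.7] tool shift mm [ 9.2 -0.  15.9]
10 TCP [-100.3    0.   140.7] tool shift mm [10.5 -0.  15. ]
7 TCP [-101.4    0.   129.7] tool shift mm [ 6.9 -0.   8.6]
4 TCP [-102.     0.   118.7] tool shift mm [ 7.4 -0.   8.2]
2 TCP [-102.1    0.   111.4] tool shift mm [ 5.1 -0.   5.2]
0 TCP [-101.9    0.   104.1] tool shift mm [ 5.3 -0.   5.1]
-1 TCP [-101.7    0.   100.4] tool shift mm [ 2.7 -0.   2.5]
implied leaf deg 39.73
```

Run:
```python
from ik import *
im,d=ctrl.capture('wrist'); cv2.imwrite('pics/w10.png',im)
```

```text
(no output)
```

View pics/w10.png

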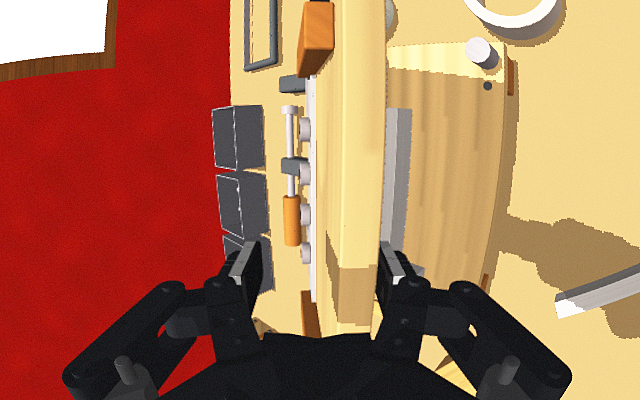

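```bash
python3 -m creep '[{"x":0.0026,"y":0,"z":0.0064,"ax":0,"ay":0,"az":0},{"x":0.0024,"y":0,"z":0.0108,"ax":0,"ay":0,"az":0},{"x":0.0024,"y":0,"z":0.0108,"ax":0,"ay":0,"az":0},{"x":0.0035,"y":0,"z":0.0105,"ax":0,"ay":0,"az":0},{"x":0.0035,"y":0,"z":0.0105,"ax":0,"ay":0,"az":0},{"x":0,"y":0,"z":0,"ax":0,"ay":0,"az":0}]'
python3 - <<'E'
from ik import *
leafst(); plan([20,15,10,7,4,2,0,-1])
im,d=ctrl.capture('wrist'); cv2.imwrite('pics/w11.png',im)
E
```

```text
time_s: 19.85
eef_pos: [0.4831, -0.107, 0.1954]
ee_rot: [-180.0, 45.1, -2.0]
contact_force: [-3.3, -0.3, -4.8]
width: 0.0556
t 19.85 jigTCP [-85.6  -0.3 195.4] F [-3.3 -0.3 -4.8] w 0.0556 q [-35.2   8.  131.6  88.5  22.8  66.8]
axes in jig x,y,z: [[0.706, -0.001, -0.708], [-0.002, -1.0, -0.001], [-0.708, 0.002, -0.706]]
rho mm 196.9 th 29.97 al 45.06 torque [-0.    1.19  0.02] fk err mm [-1.5  0.1 -0.6]
turn needed [-0.11  0.06 -0.06]
20 TCP [-92.2   0.  176.5] tool shift mm [ 8.7 -0.3 18. ]
15 TCP [-97.    0.  158.8] tool shift mm [ 9.2 -0.  15.9]
10 TCP [-100.2    0.   140.7] tool shift mm [10.5 -0.  15. ]
7 TCP [-101.3    0.   129.8] tool shift mm [ 6.9 -0.   8.6]
4 TCP [-101.9    0.   118.8] tool shift mm [ 7.4 -0.   8.2]
2 TCP [-102.     0.   111.5] tool shift mm [ 5.1 -0.   5.2]
0 TCP [-101.8    0.   104.1] tool shift mm [ 5.3 -0.   5.1]
-1 TCP [-101.6    0.   100.5] tool shift mm [ 2.7 -0.   2.5]
implied leaf deg 25.41
```

View pics/w11.png

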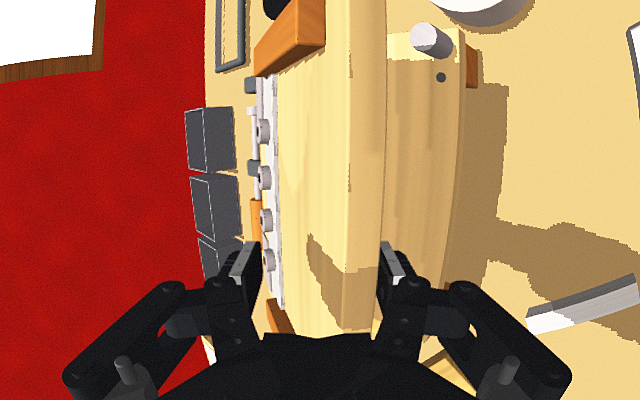

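```bash
python3 -m creep '[{"x":0.0044,"y":0,"z":0.009,"ax":0,"ay":0,"az":0},{"x":0.0044,"y":0,"z":0.009,"ax":0,"ay":0,"az":0},{"x":0.0046,"y":0,"z":0.008,"ax":0,"ay":0,"az":0},{"x":0.0046,"y":0,"z":0.008,"ax":0,"ay":0,"az":0},{"x":0.0052,"y":0,"z":0.0075,"ax":0,"ay":0,"az":0},{"x":0.0052,"y":0,"z":0.0075,"ax":0,"ay":0,"az":0},{"x":0,"y":0,"z":0,"ax":0,"ay":0,"az":0}]'
python3 - <<'E'
from ik import *
leafst(); plan([7,4,2,0,-1,-2])
im,d=ctrl.capture('wrist'); cv2.imwrite('pics/w12.png',im)
E
```

```text
time_s: 20.78
eef_pos: [0.4693, -0.1067, 0.1412]
ee_rot: [-180.0, 45.0, -2.0]
contact_force: [-2.5, -0.7, -5.6]
width: 0.0558
t 20.775 jigTCP [-99.5  -0.4 141.2] F [-2.5 -0.7 -5.6] w 0.0558 q [-36.9  15.7 137.3 115.8  26.7  35.3]
axes in jig x,y,z: [[0.707, -0.001, -0.707], [-0.002, -1.0, -0.0], [-0.707, 0.002, -0.707]]
rho mm 189.7 th 13.47 al 45.02 torque [-0.04  1.2  -0.06] fk err mm [-1.5  0.1 -0.6]
turn needed [-0.09  0.02 -0.05]
7 TCP [-101.3    0.   129.9] tool shift mm [ 6.7 -0.4  9.3]
4 TCP [-101.8    0.   118.9] tool shift mm [ 7.4 -0.   8.2]
2 TCP [-101.9    0.   111.5] tool shift mm [ 5.1 -0.   5.2]
0 TCP [-101.7    0.   104.2] tool shift mm [ 5.3 -0.   5.1]
-1 TCP [-101.5    0.   100.5] tool shift mm [ 2.7 -0.   2.5]
-2 TCP [-101.3    0.    96.9] tool shift mm [ 2.8 -0.   2.4]
implied leaf deg 10.26
```

View pics/w12.png

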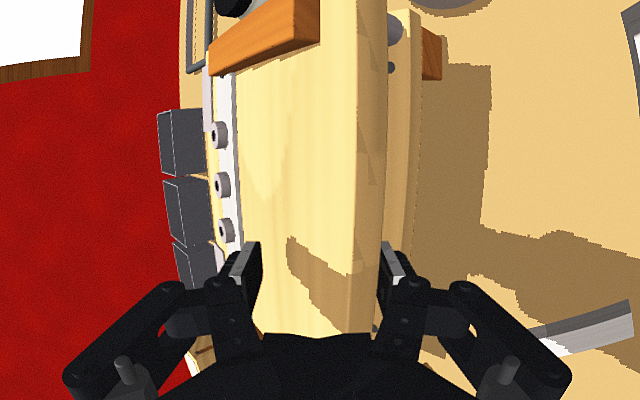

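```bash
python3 -m creep '[{"x":0.0034,"y":0,"z":0.0046,"ax":0,"ay":0,"az":0},{"x":0.0034,"y":0,"z":0.0046,"ax":0,"ay":0,"az":0},{"x":0.0037,"y":0,"z":0.0041,"ax":0,"ay":0,"az":0},{"x":0.0037,"y":0,"z":0.0041,"ax":0,"ay":0,"az":0},{"x":0,"y":0,"z":0,"ax":0,"ay":0,"az":0}]'
python3 -m creep '[{"x":0.0018,"y":0,"z":0.0018,"ax":0,"ay":0,"az":0},{"x":0.0018,"y":0,"z":0.0018,"ax":0,"ay":0,"az":0},{"x":0.0018,"y":0,"z":0.0018,"ax":0,"ay":0,"az":0},{"x":0,"y":0,"z":0,"ax":0,"ay":0,"az":0}]'
python3 - <<'E'
from ik import *
leafst(); plan([2,1,0,-1,-2])
im,d=ctrl.capture('wrist'); cv2.imwrite('pics/w13.png',im)
im,d=ctrl.capture('scene'); cv2.imwrite('pics/s13.png',cv2.resize(im[150:350,180:400],None,fx=3,fy=3,interpolation=cv2.INTER_CUBIC))
E
```

```text
time_s: 21.45
eef_pos: [0.4675, -0.1066, 0.1195]
ee_rot: [180.0, 44.9, -2.0]
contact_force: [-2.3, 0.1, -6.4]
width: 0.0555
time_s: 21.95
eef_pos: [0.4674, -0.1066, 0.1116]
ee_rot: [-180.0, 44.9, -2.0]
contact_force: [-3.0, -1.5, -4.1]
width: 0.0555
t 21.95 jigTCP [-101.3   -0.3  111.6] F [-3.  -1.5 -4.1] w 0.0555 q [-37.2  21.3 139.4 127.5  30.9  21.8]
axes in jig x,y,z: [[0.708, -0.001, -0.706], [-0.001, -1.0, -0.0], [-0.706, 0.001, -0.708]]
rho mm 186.9 th 4.49 al 44.92 torque [-0.08  1.12 -0.06] fk err mm [-1.5  0.1 -0.6]
turn needed [-0.05 -0.08 -0.05]
2 TCP [-102.     0.   111.4] tool shift mm [-0.3 -0.3  0.6]
1 TCP [-102.     0.   107.8] tool shift mm [ 2.6 -0.   2.6]
0 TCP [-101.8    0.   104.1] tool shift mm [ 2.7 -0.   2.5]
-1 TCP [-101.6    0.   100.4] tool shift mm [ 2.7 -0.   2.5]
-2 TCP [-101.4    0.    96.8] tool shift mm [ 2.8 -0.   2.4]
implied leaf deg 2.23
```

View pics/w13.png

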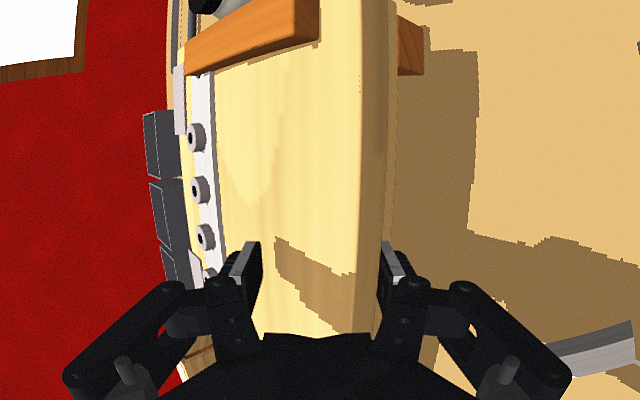

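View pics/s13.png

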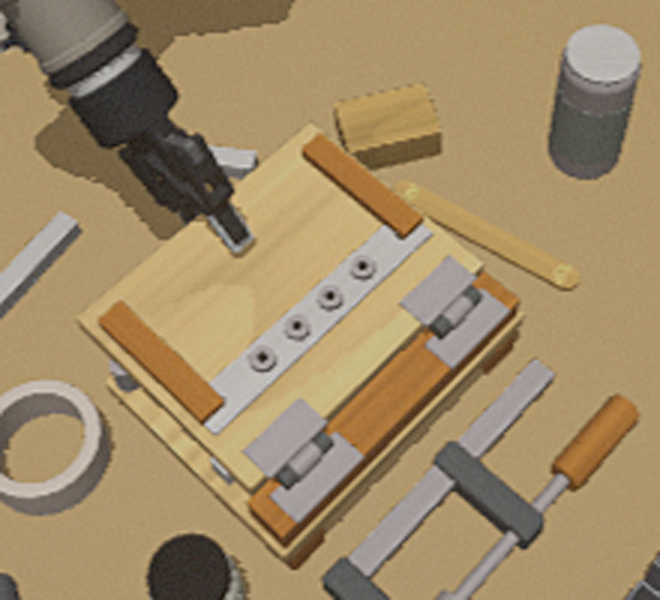

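Still held on the lower finger at about 2°. I'll ease down in 1 mm rows.

```bash
python3 -m creep '[{"x":0.001,"y":0,"z":0.001,"ax":0,"ay":0,"az":0},{"x":0.001,"y":0,"z":0.001,"ax":0,"ay":0,"az":0},{"x":0.001,"y":0,"z":0.001,"ax":0,"ay":0,"az":0},{"x":0.001,"y":0,"z":0.001,"ax":0,"ay":0,"az":0},{"x":0,"y":0,"z":0,"ax":0,"ay":0,"az":0}]'
python3 -m creep '[{"x":0.001,"y":0,"z":0.001,"ax":0,"ay":0,"az":0},{"x":0.001,"y":0,"z":0.001,"ax":0,"ay":0,"az":0},{"x":0,"y":0,"z":0,"ax":0,"ay":0,"az":0}]'
python3 -m creep '[{"x":0.001,"y":0,"z":0.001,"ax":0,"ay":0,"az":0},{"x":0.001,"y":0,"z":0.001,"ax":0,"ay":0,"az":0},{"x":0,"y":0,"z":0,"ax":0,"ay":0,"az":0}]'
python3 -c "
from ik import *
leafst(); plan([0,-1])"
```

```text
time_s: 22.68
eef_pos: [0.4675, -0.1066, 0.1061]
ee_rot: [180.0, 44.9, -2.0]
contact_force: [-3.5, -0.5, -3.9]
width: 0.0556
time_s: 23.05
eef_pos: [0.4678, -0.1066, 0.1036]
ee_rot: [180.0, 44.8, -2.0]
contact_force: [-0.7, -0.4, -1.0]
width: 0.0555
time_s: 23.42
eef_pos: [0.4676, -0.1066, 0.1006]
ee_rot: [180.0, 44.9, -2.0]
contact_force: [-0.3, 0.6, -1.0]
width: 0.0555
t 23.425 jigTCP [-101.2   -0.3  100.6] F [-0.3  0.6 -1. ] w 0.0555 q [-37.2  23.5 140.  131.   32.8  17.6]
axes in jig x,y,z: [[0.709, -0.001, -0.706], [-0.001, -1.0, 0.0], [-0.706, 0.001, -0.709]]
rho mm 186.2 th 1.09 al 44.88 torque [ 0.1   0.34 -0.06] fk err mm [-1.5  0.1 -0.6]
turn needed [-0.03 -0.12 -0.05]
0 TCP [-101.8    0.   104.1] tool shift mm [-3.  -0.3 -2. ]
-1 TCP [-101.7    0.   100.4] tool shift mm [ 2.7 -0.   2.5]
implied leaf deg -0.83
```

```bash
python3 -m creep '[{"x":0.001,"y":0,"z":0.001,"ax":0,"ay":0,"az":0},{"x":-0.003,"y":0,"z":0.003,"ax":0,"ay":0,"az":0},{"x":-0.005,"y":0,"z":0.005,"ax":0,"ay":0,"az":0},{"x":-0.008,"y":0,"z":0.008,"ax":0,"ay":0,"az":0},{"x":-0.008,"y":0,"z":0.008,"ax":0,"ay":0,"az":0},{"x":0,"y":0,"z":0,"ax":0,"ay":0,"az":0}]'
python3 -c "
from ik import *
leafst()"
python3 -m creep '[{"x":-0.015,"y":0,"z":0,"ax":0,"ay":0,"az":0},{"x":-0.02,"y":0,"z":0,"ax":0,"ay":0,"az":0},{"x":-0.02,"y":0,"z":0,"ax":0,"ay":0,"az":0},{"x":-0.02,"y":0,"z":-0.02,"ax":0,"ay":0,"az":0},{"x":-0.02,"y":0,"z":-0.02,"ax":0,"ay":0,"az":0},{"x":-0.02,"y":0,"z":-0.02,"ax":0,"ay":0,"az":0},{"x":0,"y":0,"z":0,"ax":0,"ay":0,"az":0}]'
python3 - <<'E'
from ik import *
leafst()
im,d=ctrl.capture('scene'); cv2.imwrite('pics/s14.png',im); P=cloud('scene',d)
Q=np.array([wj(p) for p in P[(d>.3)&(P[...,2]>.07)&(P[...,2]<.15)]])
for x0 in (-.11,-.09,-.07,0.005,.02):
    s=Q[(abs(Q[:,0]-x0)<.01)&(abs(Q[:,1])<.08)]; print(x0,len(s),'z med mm',round(1e3*np.median(s[:,2]),1) if len(s) else None)
im,d=ctrl.capture('top'); cv2.imwrite('pics/t14.png',im)
E
```

```text
time_s: 24.18
eef_pos: [0.4325, -0.1054, 0.0989]
ee_rot: [-180.0, 45.0, -2.0]
contact_force: [-0.3, -0.5, -0.4]
width: 0.0557
t 24.175 jigTCP [-136.3   -0.3   98.9] F [-0.3 -0.5 -0.4] w 0.0557 q [-42.   22.9 145.  130.   36.4  13.2]
axes in jig x,y,z: [[0.708, -0.001, -0.707], [-0.003, -1.0, -0.001], [-0.707, 0.002, -0.708]]
rho mm 221.3 th 0.48 al 44.95 torque [-0.01  0.3  -0.01] fk err mm [-1.5  0.1 -0.6]
time_s: 25.05
eef_pos: [0.3954, -0.1044, 0.2218]
ee_rot: [179.7, 44.6, -2.1]
contact_force: [-0.2, -0.3, 0.5]
width: 0.0554
t 25.05 jigTCP [-173.4   -0.5  221.8] F [-0.2 -0.3  0.5] w 0.0554 q [-49.2  -5.4 139.3  72.   33.3  73.9]
axes in jig x,y,z: [[0.712, -0.002, -0.702], [0.001, -1.0, 0.003], [-0.702, -0.003, -0.712]]
rho mm 286.9 th 25.77 al 44.62 torque [0.05 0.36 0.05] fk err mm [-1.5  0.1 -0.6]
-0.11 437 z med mm 106.5
-0.09 454 z med mm 106.5
-0.07 464 z med mm 106.5
0.005 478 z med mm 111.9
0.02 601 z med mm 110.3
```

View pics/s14.png

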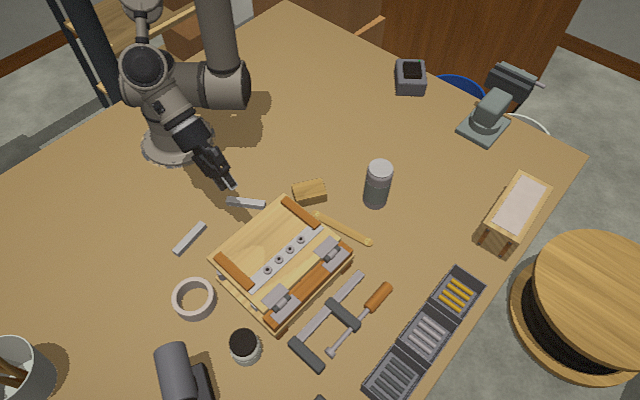

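View pics/t14.png

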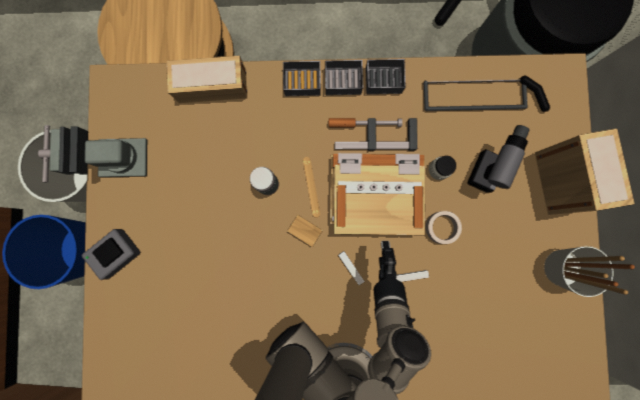

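Run:
```python
from h import *
im=cv2.imread('pics/t7r.png'); S=cv2.cvtColor(im,cv2.COLOR_BGR2HSV)[...,1].astype(float)
for v in (197,199,201):
    r=S[v,340:365]; i=np.where(r<60)[0][-1]; print('stop face y mm',wj(ray('top',340+i+(60-r[i])/(r[i+1]-r[i]),v,.079))[1]*1e3)
print(im[187:192,344:356].mean(-1).astype(int))
a=cv2.imread('pics/top0.png').astype(int); b=cv2.imread('pics/t14.png').astype(int); df=(abs(a-b).max(-1)>40)
for n,(u,v) in dict(drill=(500,160),can=(262,181),jar=(445,167),offcut=(305,231),tape=(444,228),paddle=(311,187),clamp=(372,125)).items(): print(n,df[v-18:v+19,u-14:u+15].mean().round(3))
```

```text
stop face y mm 83.04888389442584
stop face y mm 83.21050586723437
stop face y mm 83.1909364680962
[[166 104 111 169 201 191 188 205 206 206 207 207]
 [178 139 149 183 203 190 189 204 206 206 206 207]
 [204 201 200 204 205 191 188 203 206 205 205 204]
 [207 208 206 207 205 190 188 202 204 204 204 204]
 [207 207 207 207 205 190 187 202 205 205 204 202]]
drill 0.0
can 0.0
jar 0.036
offcut 0.0
tape 0.0
paddle 0.02
clamp 0.166
```

```bash
python3 -c "
from h import *
st(); print(ctrl.job_done())"
```

```text
t 25.15 jigTCP [-174.1    0.3  219.5] F [ 0.7 -0.3 -0.6] w 0.055 q [-49.2  -5.1 139.5  72.2  33.3  73.6]
axes in jig x,y,z: [[0.709, 0.001, -0.705], [0.001, -1.0, -0.001], [-0.705, -0.0, -0.709]]
the job is handed in; nothing more can be done
None
```

The bar is home against the rail and the end stop, the leaf is shut, and the job is handed in at about 25 s. I got no verdict back.

**What I did:** I pushed the bar flat against the rail with shut fingers, then along it to the stop, then once more into the rail. Each push ended in firm contact, about 10–20 N. I gripped the leaf at the lip and swung it to about 45°. I then loosened the grip and lowered the leaf on the lower finger until the load came off at shut, and backed clear.

**Last checks:**
- **Bar:** checked before the leaf came down, because it cannot be seen under it. Stop face to the bar's right end measured 159.9 mm for a 160 mm bar, and the bar was parallel to the rail within 0.25°. Raw camera positions read 1 to 2 mm off nominal, by nearly the same amount for the fixed rail and stop, so I put that down to calibration.
- **Leaf:** its top is level at 106.5 mm against 106 mm nominal, so it is shut. It stayed on the finger at every check on the way down.
- **Bystanders:** the drill, can, offcut and tape look unchanged in the top view. The jar and paddle patches differ by 2–4%. The clamp patch differs by 17%, which I take to be the leaf no longer covering it. I saw none of them displaced by eye.
- **Robot:** it ended clear of everything, with the force reading about zero.

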